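# Put the sizing kit away under the shelf

## Task

Draw the ring tray out from under the maple shelf by its grip fin until it is quite clear of the shelf, then set every sizing hoop flat on the floor of its blue bay and every ring stick flat, foot down, on the floor of its yellow bay. Then slide the loaded tray back between the cheeks under the shelf until it is fully home against the stop, and let go. Keep the tray on the table all the while and leave the things on the shelf, the steel block and the brass weight where they are.

Things in the scene. Friction and masses are not known exactly. Their poses are not given: they have to be found in the camera images.
- shelf: Fixed low maple shelf at the far side, turned by up to 5 degrees. Board 180 deep (x) x 640 wide (y), underside 62 above the table, top at 78. Origin on the table under the board's centre; +x points away from the robot, front edge at x = -90. Legs 18 thick at y = +305 and -305, and two cheeks that form the tray's lane.
- shelf_lane (a point): Middle of the lane's mouth under the shelf, on the table, 90 towards -x from the shelf's origin; axes as the shelf's. Cheeks 18 thick, inner faces at y = +155 and -155, run 150 back from here (lane 310 wide, 62 high). A stop rail 30 high crosses the lane, front face 144 back from here.
- tray: Loose wooden ring tray, about 0.35 kg, starting under the shelf. 142 (x) x 290 (y), floor 5 thick, walls 18 high, 5 thick, two bays. Origin under its centre; +x points into the shelf. A tongue 40 wide, 8 high sticks out 84 in front (-x) with a steel grip fin. Against the stop its front wall is about flush with the shelf's front edge (origin at x = -17 in the shelf's frame).
- tray_fin (a point): Top centre of the tray's grip fin, 131 towards -x from the tray's origin and 55 above its underside. The fin is 36 long (x) x 14 thick (y), rising from z = 8 to 55: pinch it across y from above.
- blue_bay (a point): Centre of the floor (upper face) of the tray's blue bay, inside 132 (x) x 135 (y); axes as the tray's. It lies on the tray's +y side.
- yellow_bay (a point): Centre of the floor (upper face) of the tray's yellow bay, inside 132 (x) x 140 (y); axes as the tray's. It lies on the tray's -y side.
- hoop0: Sizing hoop (may be absent): round flat nickel disc 60 across, 8 thick, set with a circle of small rings, and an upright pale ash grip fin across its middle, 36 long (x) x 14 thick (y), from z = 8 to 38. 60 g. Origin at the centre of its underside, z up.
- hoop1: Sizing hoop (may be absent): round flat nickel disc 60 across, 8 thick, set with a circle of small rings, and an upright pale ash grip fin across its middle, 36 long (x) x 14 thick (y), from z = 8 to 38. 60 g. Origin at the centre of its underside, z up.
- hoop2: Sizing hoop (may be absent): round flat nickel disc 60 across, 8 thick, set with a circle of small rings, and an upright pale ash grip fin across its middle, 36 long (x) x 14 thick (y), from z = 8 to 38. 60 g. Origin at the centre of its underside, z up.
- stick0: Ring stick (may be absent): double-ended steel taper mandrel 114 long (x), axis 18 above its underside, 18 across falling to 10 at the tips, on a rectangular dark foot 46 (x) x 40 (y) x 8 high, with an upright black grip fin 40 long (x) x 14 thick (y), from z = 8 to 38. 80 g. Origin at the centre of its underside, z up.
- stick1: Ring stick (may be absent): double-ended steel taper mandrel 114 long (x), axis 18 above its underside, 18 across falling to 10 at the tips, on a rectangular dark foot 46 (x) x 40 (y) x 8 high, with an upright black grip fin 40 long (x) x 14 thick (y), from z = 8 to 38. 80 g. Origin at the centre of its underside, z up.
- stick2: Ring stick (may be absent): double-ended steel taper mandrel 114 long (x), axis 18 above its underside, 18 across falling to 10 at the tips, on a rectangular dark foot 46 (x) x 40 (y) x 8 high, with an upright black grip fin 40 long (x) x 14 thick (y), from z = 8 to 38. 80 g. Origin at the centre of its underside, z up.
- ringhand: Bystander: pearl-grey porcelain hand-shaped ring holder, foot 72 across, 165 tall, standing on the shelf. Origin under its foot.
- bowl: Bystander: frosted glass ring bowl, 100 across, 45 high, on the shelf. Origin under its foot.
- cone: Bystander: upright stainless mandrel on a round foot 68 across, 152 tall, on the shelf. Origin under its foot.
- block: Bystander: dark steel bench block 50 x 50 x 22, on the table on the left. Origin at the centre of its underside.
- weight: Bystander: brass cylinder weight 44 across, 30 high, on the table on the right. Origin at the centre of its underside.
Mind the look-alikes: they are no part of the job. Leave any turquoise look-alike of the hoop0 alone. Leave any green look-alike of the stick2 alone.

How it is judged:
On the way, in this order (a step that is already met when the one before it is completed fails the run):
1. the tray is drawn out clear of the shelf (x of tray in the frame of shelf below -0.155 m), for 0.2 s.
2. with the tray out, every hoop present stands flat in the blue bay and every stick present in the yellow bay (x of tray in the frame of shelf below -0.155 m and x of hoop0 in the frame of blue_bay between -0.05 and 0.05 m and y of hoop0 in the frame of blue_bay between -0.052 and 0.052 m and z of hoop0 in the frame of blue_bay between -0.005 and 0.005 m and angle between each of hoop0, hoop1, hoop2, stick0, stick1, stick2's own z axis and vertical below 0.12 rad and x of hoop1 in the frame of blue_bay between -0.05 and 0.05 m and y of hoop1 in the frame of blue_bay between -0.052 and 0.052 m and z of hoop1 in the frame of blue_bay between -0.005 and 0.005 m and x of hoop2 in the frame of blue_bay between -0.05 and 0.05 m and y of hoop2 in the frame of blue_bay between -0.052 and 0.052 m and z of hoop2 in the frame of blue_bay between -0.005 and 0.005 m and x of stick0 in the frame of yellow_bay between -0.05 and 0.05 m and y of stick0 in the frame of yellow_bay between -0.062 and 0.062 m and z of stick0 in the frame of yellow_bay between -0.005 and 0.005 m and x of stick1 in the frame of yellow_bay between -0.05 and 0.05 m and y of stick1 in the frame of yellow_bay between -0.062 and 0.062 m and z of stick1 in the frame of yellow_bay between -0.005 and 0.005 m and x of stick2 in the frame of yellow_bay between -0.05 and 0.05 m and y of stick2 in the frame of yellow_bay between -0.062 and 0.062 m and z of stick2 in the frame of yellow_bay between -0.005 and 0.005 m), for 0.2 s.
At the end, for the whole second after the job is handed in: The tray is back under the shelf within 12 mm of the stop and square to the shelf within 0.08 rad; every hoop present stands flat on the floor of the blue bay and every stick present on the floor of the yellow bay (upright within 0.12 rad, not on a wall or on another item); all at rest (x of tray in the frame of shelf above -0.029 m and angle between the x axis of tray and the x axis of shelf, either way round below 0.08 rad and x of hoop0 in the frame of blue_bay between -0.05 and 0.05 m and y of hoop0 in the frame of blue_bay between -0.052 and 0.052 m and z of hoop0 in the frame of blue_bay between -0.005 and 0.005 m and angle between each of hoop0, hoop1, hoop2, stick0, stick1, stick2's own z axis and vertical below 0.12 rad and x of hoop1 in the frame of blue_bay between -0.05 and 0.05 m and y of hoop1 in the frame of blue_bay between -0.052 and 0.052 m and z of hoop1 in the frame of blue_bay between -0.005 and 0.005 m and x of hoop2 in the frame of blue_bay between -0.05 and 0.05 m and y of hoop2 in the frame of blue_bay between -0.052 and 0.052 m and z of hoop2 in the frame of blue_bay between -0.005 and 0.005 m and x of stick0 in the frame of yellow_bay between -0.05 and 0.05 m and y of stick0 in the frame of yellow_bay between -0.062 and 0.062 m and z of stick0 in the frame of yellow_bay between -0.005 and 0.005 m and x of stick1 in the frame of yellow_bay between -0.05 and 0.05 m and y of stick1 in the frame of yellow_bay between -0.062 and 0.062 m and z of stick1 in the frame of yellow_bay between -0.005 and 0.005 m and x of stick2 in the frame of yellow_bay between -0.05 and 0.05 m and y of stick2 in the frame of yellow_bay between -0.062 and 0.062 m and z of stick2 in the frame of yellow_bay between -0.005 and 0.005 m and linear speed of each of tray, hoop0, hoop1, hoop2, stick0, stick1, stick2 below 0.02 m/s); the robot touches nothing.
It fails at once if the tray is lifted more than 25 mm off the table (height (world z) of tray above 0.025 m).
It fails at once if the porcelain hand is moved by more than 30 mm or tipped over (distance of ringhand from where it was at the start of the episode above 0.03 m or angle between ringhand's own z axis and vertical above 0.5 rad).
It fails at once if the glass bowl is moved by more than 30 mm or tipped over (distance of bowl from where it was at the start of the episode above 0.03 m or angle between bowl's own z axis and vertical above 0.5 rad).
It fails at once if the upright mandrel is moved by more than 30 mm or tipped over (distance of cone from where it was at the start of the episode above 0.03 m or angle between cone's own z axis and vertical above 0.5 rad).
It fails at once if the steel block or the brass weight is moved by more than 60 mm (distance of any of block, weight from where it was at the start of the episode above 0.06 m).
Of hoop0, hoop1, hoop2, stick0, stick1, stick2 only 4 to 6 are there at a start; the rules pass over those that are not, and their reading is None.
At some moment in a run one of hoop0, hoop1, hoop2, stick0, stick1, stick2 may be knocked a few centimetres aside while the robot is not near it.
Once in a run the grip may slacken for a moment while it holds something.
It also fails if it takes over 210 s, if anything falls off the work surface, if the arm or the gripper's body presses on something with over 40 N, if the wrist force passes 120 N, or if a joint passes its speed limit or range.

## Robot

A 6-joint arm with a two-finger parallel gripper is mounted at the origin on the work surface. World frame = base frame: x ahead of the robot, y to its left, z up, the work surface at z = 0. Lengths are in m, angles in rad, forces in N, time in s.
With the tool pointing down it reaches from about 0.375 to 0.925 m from the base axis. Payload 5.7 kg.
Tool frame: the origin (TCP) lies between the finger pads; the fingertips stand 8 mm ahead of it and the grasp point (between the pads) lies 11 mm behind it; z points along the fingers, y is the direction in which the jaws open and shut (so a half turn about z gives the same grasp; the last joint's range is limited). The gripper opens to 85 mm and grips with 20 to 120 N. Pads are 22 mm wide; open, the fingers measure 114 mm over their backs; the gripper's body (76 mm by 85 mm) begins 54 mm behind the grasp point. The pads swing forward as they close: fully open they stand 13 mm farther back than shut.
Start: joints at [1.234, 0.359, 1.51, -0, 1.272, -0.115], TCP at [0.132, 0.585, 0.239] pointing down, gripper open.
Joint ranges: [-2.97, 2.97], [-1.01, 2.36], [0.21, 2.38], [-0.96, 4.11], [0.2, 2.71], [-2.98, 2.98]. Speed limits (rad/s): [2.39, 2.39, 3.14, 3.14, 3.14, 3.14].

## Interface

Orientations are given as a rotation vector (axis times angle).
In Python, from workcell import env, vision, ticket gives the robot as it stands.
- The arm moves only by the shell command python3 -m handwheel 'ROWS' [FORCE]. ROWS is a JSON object of lists of equal length, an entry for each row: "claw": the opening, from 0 (shut) to 1 (fully open); "linear": the shift along the tool's x, y, z in units of 0.6 m (1.0 is 0.6 m), a list of three; "dr": the turn, a rotation vector about the tool's x, y, z in units of pi/2 rad (1.0 is pi/2 rad), a list of three. A call has 1 to 5 rows; each row is the pose to reach, as a shift and turn from the pose measured when the call began, along the tool's axes at that moment; what a row does not reach only later rows make up. A row lasts 1/10 s, in which the tool goes at most 50 mm and 8.59 degrees, less where a joint would pass 70% of its speed; a pose out of reach is approached as far as the arm can. A call with a number of a shift or a turn outside -1 to 1 is refused whole. A call with a gripper value outside its range is refused whole. The fingers move at their own pace and stop on an object; FORCE is the grip in N (left out, the last holds). Time passes only in rows, so rows that repeat a pose let the fingers close. It gives the time, the measured TCP pose, the force and the opening at its end, in the units of the state.
- env.get_obs(): the state, without advancing time (a new reading comes with each control period).
- vision.get_image(name): name is "scene" or "top" or "wrist"; returns (picture, depth): 420x560x3 uint8, blue, green, red; 420x560 float32, m along the optical axis (not along the pixel's ray), 0 where there is no reading.
- vision.camera_model(name): a dict with "mtx" (3x3 intrinsics, pixels), "world_to_cam" (4x4, takes a point from world to camera coordinates); the wrist camera has in their place "T_tool_cam" (4x4, takes a point from camera to tool coordinates, whose origin is the TCP and whose axes are the flange's). Camera axes: x right, y down, z forward; pixel columns grow to the right and rows downward; lengths in m; the calibration is good to about 2 mm. The wrist camera is an equidistant fisheye: a pixel r from the principal point sees the ray r / f radians off the axis. A picture is of the moment at which its call begins: read the wrist's pose just before it. camera_model takes no time and is no camera call.
- ticket.finish_job(): hands the job in, once; it reports no verdict.
The state is a dict: "t": time; "joint_positions": joint angles; "qvel": joint speeds; "effort": joint torques, N m; "tcp_pos": TCP position; "tcp_rot": TCP orientation; "contact_force": force on the tool from outside, world axes, zero at the start; "wrist_torque": the same for the moment, N m; "width": finger opening in m.
Only numpy, scipy, OpenCV 4.12 (cv2) and the standard library are available. Lean on these libraries where they do the work, as an engineer would, in place of code of your own. Each camera call takes 0.05 s, during which the arm holds its last target.

## Working session

There is one attempt and no reset: what is moved stays moved. The work goes in short steps, Python scripts to look and compute and a shell command to move; the robot and the scene stay as the last step left them, time stands still between calls to the robot, and variables do not carry over. Pictures are saved under pics/ and viewed, and the job is handed in when it is done.

```bash
ls -la; mkdir -p pics; cat > h.py <<'E'
import numpy as np, cv2
from workcell import env, vision, ticket
from scipy.spatial.transform import Rotation as R
def cap(name,tag):
    o=env.get_obs(); im,d=vision.get_image(name); cv2.imwrite(f'pics/{tag}.png',im); np.savez(f'pics/{tag}.npz',im=im,d=d,p=o['tcp_pos'],r=o['tcp_rot']); return im,d
def world(name,tag):
    z=np.load(f'pics/{tag}.npz'); d=z['d']; m=vision.camera_model(name); K=np.array(m['mtx'])
    v,u=np.mgrid[:d.shape[0],:d.shape[1]]
    if name!='wrist':
        P=np.stack([(u-K[0,2])/K[0,0]*d,(v-K[1,2])/K[1,1]*d,d],-1); T=np.linalg.inv(np.array(m['world_to_cam']))
    else:
        a=(u-K[0,2])/K[0,0]; b=(v-K[1,2])/K[1,1]; th=np.hypot(a,b)+1e-9
        s=np.tan(th)*d; P=np.stack([a/th*s,b/th*s,d],-1)
        G=np.eye(4); G[:3,:3]=R.from_rotvec(z['r']).as_matrix(); G[:3,3]=z['p']; T=G@np.array(m['T_tool_cam'])
    W=P@T[:3,:3].T+T[:3,3]; W[d==0]=np.nan
    return W,z['im']
E
python3 - <<'E'
from h import *
print(env.get_obs())
for n in('scene','top','wrist'): cap(n,n+'0'); print(vision.camera_model(n))
E
```

```text
total 12
drwxr-xr-x  3 agent agent 4096 Dec  6 22:47 .
drwxr-xr-x 23 root  root  4096 Dec  6 22:47 ..
drwxr-xr-x  2 agent agent 4096 Dec  6 22:47 pics
{'t': 0.0, 'joint_positions': array([ 1.23391392e+00,  3.59516344e-01,  1.51146424e+00, -2.94897932e-05,
        1.27249674e+00, -1.15118576e-01]), 'qvel': array([ 0.00036833,  0.00023037,  0.00059145, -0.00039648,  0.00096425,
        0.0023448 ]), 'effort': array([-8.94668137e-04, -5.27616084e+01, -2.78618753e+01, -1.59990286e-04,
        1.30639269e-02,  2.98597286e-05]), 'tcp_pos': array([0.13177137, 0.58465079, 0.23843472]), 'tcp_rot': array([-3.47575038e-01, -3.12190756e+00,  2.89470239e-03]), 'contact_force': array([0.12586019, 0.52625497, 0.71615305]), 'wrist_torque': array([-0.03603417,  0.03926524,  0.0266857 ]), 'width': 0.08532696113930457}
{'mtx': array([[539.1355018 ,   0.        , 279.34940874],
       [  0.        , 539.1355018 , 212.38264282],
       [  0.        ,   0.        ,   1.        ]]), 'world_to_cam': array([[ 0.2427707 ,  0.96995698, -0.01567977, -0.11861436],
       [ 0.73675101, -0.19486825, -0.64747534, -
[... 476 characters left out ...]
395e-01],
       [ 2.47576492e-01,  3.89390959e-03, -9.68860526e-01,
         8.90185933e-01],
       [ 0.00000000e+00,  0.00000000e+00,  0.00000000e+00,
         1.00000000e+00]])}
{'mtx': array([[325.1922621 ,   0.        , 280.03471474],
       [  0.        , 325.1922621 , 209.776648  ],
       [  0.        ,   0.        ,   1.        ]]), 'T_tool_cam': array([[ 3.81889153e-04, -9.45266756e-01, -3.26298352e-01,
         8.43501764e-02],
       [ 9.99999820e-01,  2.09974815e-04,  5.62083354e-04,
        -7.28153234e-04],
       [-4.62804272e-04, -3.26298508e-01,  9.45266666e-01,
        -1.35201295e-01],
       [ 0.00000000e+00,  0.00000000e+00,  0.00000000e+00,
         1.00000000e+00]])}
```

View pics/scene0.png

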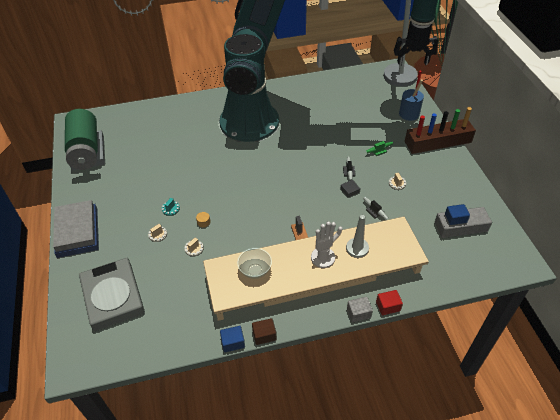

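View pics/top0.png

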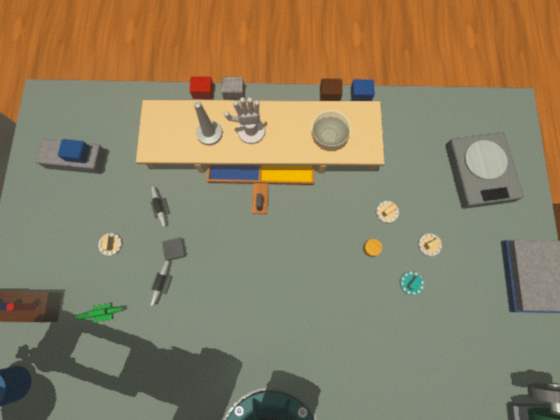

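View pics/wrist0.png

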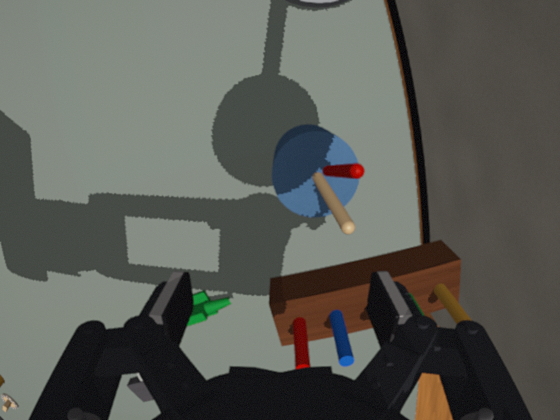

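The top view shows three hoops, at (388,211), (430,244) and (110,244). Two sticks sit at (159,206) and (161,283). The turquoise look-alike is at (412,283) and the green one at (101,312). The tray fin is at about (260,200). The block is at (174,249) and the weight at (373,247).

```bash
cat >> h.py <<'E'
def fin(W,u,v,zl=0.03,zh=0.045,w=28):
    Q=W[max(v-w,0):v+w,max(u-w,0):u+w].reshape(-1,3); Q=Q[np.isfinite(Q).all(1)]; Q=Q[(Q[:,2]>zl)&(Q[:,2]<zh)]
    (c,s,a)=cv2.minAreaRect(Q[:,:2].astype(np.float32)*1000)
    if s[0]<s[1]: a+=90; s=s[::-1]
    a=(a+90)%180-90
    return np.round(np.array(c)/1000,4),np.round(s,1),round(a,1),len(Q),round(float(np.median(Q[:,2])),4)
E
python3 - <<'E'
from h import *
W,im=world('top','top0')
for n,u,v in[('h',388,211),('h',430,244),('h',110,244),('s',159,206),('s',161,283),('turq',412,283),('green',101,312)]: print(n,fin(W,u,v))
print('tray',fin(W,260,200,.045,.07))
print('block',fin(W,174,249,.015,.03),'weight',fin(W,373,247,.022,.04))
M=(W[...,2]>.07)&(W[...,2]<.085)
print('shelf',cv2.minAreaRect(W[M][:,:2].astype(np.float32)*1000))
# shelf front edge line
pts=[]
for u in range(150,375,5):
    c=np.where(M[:,u])[0]
    if len(c): pts.append(W[c.max(),u])
pts=np.array(pts);p=np.polyfit(pts[:,1],pts[:,0],1);print(p,np.abs(np.polyval(p,pts[:,1])-pts[:,0]).max(),np.degrees(np.arctan(p[0])))
for u,v in[(140,163),(382,163),(140,102),(382,102)]:print(W[v-2:v+3,u].round(3).tolist())
# tray wall top
for u,v in[(208,182),(314,184),(260,168),(260,180),(260,213)]:print(u,v,W[v-2:v+3,u].round(3).tolist())
print(R.from_rotvec(env.get_obs()['tcp_rot']).as_matrix().round(3))
E
```

```text
h (array([ 0.5345, -0.274 ]), array([109.1,  20. ]), -37.1, 76, 0.0387)
h (array([ 0.476 , -0.4026]), array([35.5, 13.7]), -60.6, 84, 0.0389)
h (array([0.4621, 0.4325]), array([34.1, 15.3]), 0.5, 94, 0.038)
s (array([0.5619, 0.3121]), array([40.7, 14.1]), 21.0, 92, 0.0381)
s (array([0.3654, 0.2886]), array([63.1, 14.2]), -13.3, 110, 0.038)
turq (array([ 0.3763, -0.3487]), array([36.6, 14.1]), -41.2, 95, 0.0385)
green (array([0.2893, 0.4295]), array([39.8, 14. ]), -78.8, 111, 0.0381)
tray (array([0.5758, 0.0439]), array([35.4, 12.7]), 1.7, 75, 0.0552)
block (array([0.4519, 0.2652]), array([142.9,  61.5]), 4.5, 494, 0.0229) weight (array([ 0.4633, -0.2498]), array([42.4, 41.5]), -64.6, 237, 0.0308)
shelf ((460.09600830078125, -4.625244140625), (777.1254272460938, 1232.53369140625), 0.4450494647026062)
[0.09612979 0.59805358] 0.5230009875904273 5.490959104246013
[[0.666, 0.35, 0.077], [0.664, 0.35, 0.076], [0.663, 0.352, 0.071], [0.688, 0.381, -0.002], [0.683, 0.379, 0.002]]
[[0.678, -0.272, 0.077], [0.674, -0.271, 0.08], [0.673, -0.272, 0.075], [0.67, -0.272, 0.075], [0.697, -0.293, -0
[... 226 characters left out ...]
1, 0.003]]
208 182 [[0.637, 0.184, 0.02], [0.637, 0.185, 0.011], [0.636, 0.186, 0.005], [0.635, 0.187, 0.001], [0.631, 0.187, 0.002]]
314 184 [[0.643, -0.103, 0.002], [0.64, -0.103, 0.002], [0.638, -0.104, -0.002], [0.635, -0.104, -0.001], [0.631, -0.103, 0.001]]
260 168 [[0.68, 0.045, 0.02], [0.677, 0.045, 0.02], [0.674, 0.045, 0.02], [0.672, 0.045, 0.016], [0.67, 0.045, 0.014]]
260 180 [[0.65, 0.045, 0.007], [0.647, 0.045, 0.008], [0.64, 0.044, 0.02], [0.638, 0.044, 0.016], [0.637, 0.044, 0.01]]
260 213 [[0.557, 0.042, 0.008], [0.554, 0.041, 0.009], [0.552, 0.042, 0.004], [0.551, 0.042, -0.002], [0.547, 0.042, 0.001]]
[[-0.976  0.22  -0.   ]
 [ 0.22   0.976 -0.001]
 [ 0.    -0.001 -1.   ]]
```

```bash
python3 - <<'E'
import cv2
i=cv2.imread('pics/top0.png');cv2.imwrite('pics/top0z.png',cv2.resize(i[130:330,80:460],(780,410),interpolation=cv2.INTER_CUBIC))
E
```

```text
(no output)
```

View pics/top0z.png

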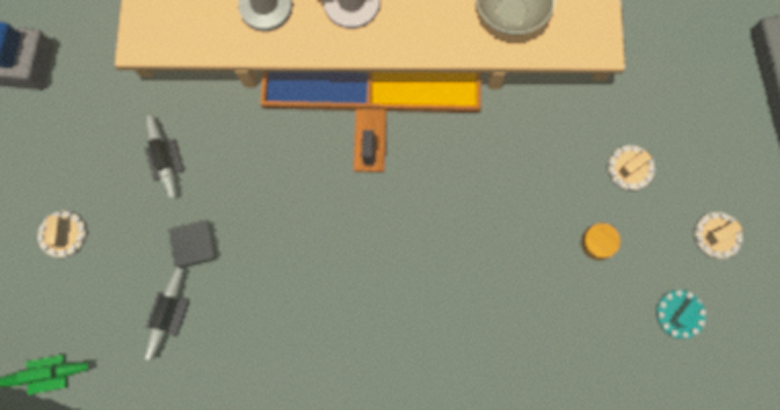

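```bash
cat >> h.py <<'E'
def to(x,y,z,yawdeg,o=None):
    "yaw: direction of tool x in world (deg). prints linear, dr for tool-down target"
    o=o or env.get_obs(); R0=R.from_rotvec(o['tcp_rot']); p=np.array(o['tcp_pos'])
    c,s=np.cos(np.radians(yawdeg)),np.sin(np.radians(yawdeg))
    Rt=R.from_matrix(np.array([[c,s,0],[s,-c,0],[0,0,-1]]))
    l=R0.inv().apply(np.array([x,y,z])-p)/.6; d=(R0.inv()*Rt).as_rotvec()/(np.pi/2)
    print('linear',l.round(4).tolist(),'dr',d.round(4).tolist(),'rows pos',round(np.linalg.norm(l)*12,1),'rot',round(np.linalg.norm(d)*90/8.59,1))
def yaw():
    m=R.from_rotvec(env.get_obs()['tcp_rot']).as_matrix(); return np.degrees(np.arctan2(m[1,0],m[0,0]))
def shelf(W,u0=150,u1=375,vmax=172,vmin=135):
    pts=[]
    for u in range(u0,u1,2):
        c=[v for v in range(vmin,vmax) if .072<W[v,u,2]<.083]
        if c: pts.append(W[max(c),u])
    pts=np.array(pts); 
    L=cv2.fitLine(pts[:,[1,0]].astype(np.float32),cv2.DIST_HUBER,0,.002,.001).ravel()
    a=-np.degrees(np.arctan(L[1]/L[0])); k=L[1]/L[0]
    Q=[];
    for v in range(110,160):
        c=[u for u in range(120,400) if .070<W[v,u,2]<.083]
        if c: Q.append((W[v,min(c),1],W[v,max(c),1]))
    return a, lambda y:L[3]+k*(y-L[2]), np.median(np.array(Q),0), np.abs(pts[:,0]-(L[3]+k*(pts[:,1]-L[2]))).mean()
E
python3 - <<'E'
from h import *
W,im=world('top','top0')
a,f,q,e=shelf(W); print('shelf',a,f(0),f(.04),q,e)
for n,u,v in[('h',388,211),('h',430,244),('h',110,244),('s',159,206),('s',161,283)]:
    print(n,fin(W,u,v,w=16))
# tray front wall top line z~.018
pts=[]
for u in list(range(212,250))+list(range(272,312)):
    c=[v for v in range(165,186) if .0155<W[v,u,2]<.022 ]
    if c: v=max(c); pts.append(W[v,u])
pts=np.array(pts);L=cv2.fitLine(pts[:,[1,0]].astype(np.float32),cv2.DIST_HUBER,0,.002,.001).ravel();print('tray front',-np.degrees(np.arctan(L[1]/L[0])),L[3]+L[1]/L[0]*(.044-L[2]))
print(W[176:182,205:216,1].round(3)[2],W[178,205:216,2].round(3)); print(W[178,306:318,1].round(3),W[178,306:318,2].round(3))
to(.576,.044,.12,181)
E
```

```text
shelf 0.6814402 0.66810316 0.6676274 [ 0.3623269  -0.27293062] 0.0006064518092290004
h (array([ 0.5632, -0.2964]), array([35.7, 13.9]), -52.5, 75, 0.0387)
h (array([ 0.476 , -0.4026]), array([35.5, 13.7]), -60.6, 84, 0.0389)
h (array([0.4621, 0.4325]), array([34.1, 15.3]), 0.5, 94, 0.038)
s (array([0.5619, 0.3121]), array([40.7, 14.1]), 21.0, 92, 0.0381)
s (array([0.3654, 0.2886]), array([63.1, 14.2]), -13.3, 110, 0.038)
tray front -0.16075744 0.6369717
[0.196 0.189 0.186 0.185 0.184 0.181 0.179 0.176 0.173 0.17  0.168] [0.    0.02  0.022 0.015 0.006 0.007 0.005 0.005 0.006 0.007 0.004]
[-0.081 -0.084 -0.087 -0.089 -0.092 -0.095 -0.097 -0.099 -0.103 -0.106
 -0.109 -0.112] [ 0.006  0.003  0.006  0.005  0.006  0.007  0.017  0.019  0.004  0.001
 -0.002  0.001]
linear [-0.9205, -0.7161, 0.1986] dr [-0.0009, -0.0002, -0.1523] rows pos 14.2 rot 1.6
```

```bash
python3 -m handwheel '{"claw":[1,1,1,1,1],"linear":[[-0.92,-0.716,0.1],[-0.92,-0.716,0.1],[-0.92,-0.716,0.1],[-0.92,-0.716,0.1],[-0.92,-0.716,0.1]],"dr":[[0,0,-0.152],[0,0,-0.152],[0,0,-0.152],[0,0,-0.152],[0,0,-0.152]]}' 60; python3 -c "
from h import *
to(.576,.044,.15,181)"
```

```text
t: 0.65
tcp_pos: [0.29, 0.3919, 0.2177]
tcp_rot: [0.028, -3.141, 0.002]
contact_force: [0.3, 0.2, 0.8]
width: 0.0854
linear [-0.4664, -0.5879, 0.1135] dr [-0.0009, -0.0003, 0.0001] rows pos 9.1 rot 0.0
```

```bash
python3 -m handwheel '{"claw":[1,1,1,1,1],"linear":[[-0.466,-0.588,0.11],[-0.466,-0.588,0.11],[-0.466,-0.588,0.11],[-0.466,-0.588,0.11],[-0.466,-0.588,0.11]],"dr":[[0,0,0],[0,0,0],[0,0,0],[0,0,0],[0,0,0]]}' 60; python3 -c "
from h import *
to(.576,.044,.15,181)"
```

```text
t: 1.15
tcp_pos: [0.447, 0.2004, 0.1817]
tcp_rot: [0.028, -3.141, 0.002]
contact_force: [0.0, 0.2, -0.2]
width: 0.0852
linear [-0.2104, -0.2643, 0.053] dr [-0.0008, -0.0002, 0.0] rows pos 4.1 rot 0.0
```

```bash
python3 -m handwheel '{"claw":[0.6,0.6,0.6,0.6,0.6],"linear":[[-0.21,-0.264,0.053],[-0.21,-0.264,0.053],[-0.21,-0.264,0.053],[-0.21,-0.264,0.053],[-0.21,-0.264,0.053]],"dr":[[0,0,0],[0,0,0],[0,0,0],[0,0,0],[0,0,0]]}' 60; python3 -c "
from h import *
cap('wrist','w1'); W,im=world('wrist','w1')
M=(W[...,2]>.046)&(W[...,2]<.062); import numpy as np
v,u=np.where(M); print(len(v),np.median(u),np.median(v)); print(fin(W,int(np.median(u)),int(np.median(v)),.046,.062,60))
to(.576,.044,.029,181); print(yaw())"
```

```text
t: 1.65
tcp_pos: [0.5795, 0.0397, 0.1492]
tcp_rot: [-0.021, 3.139, -0.005]
contact_force: [-0.8, -0.2, 0.8]
width: 0.0511
1312 285.0 221.0
(array([0.5755, 0.0427]), array([36., 14.]), -0.0, 887, 0.0554)
linear [0.0034, 0.0054, 0.2003] dr [-0.0013, 0.0002, -0.0024] rows pos 2.4 rot 0.0
-179.21233868613723
```

View pics/w1.png

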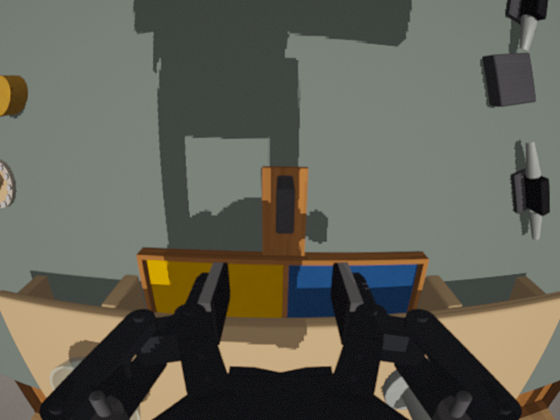

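The wrist image shows the tray fin at about (285,205), between the open jaws. It measures 36x14 at height 55 mm, which matches the spec. I'll descend onto it.

```bash
python3 -m handwheel '{"claw":[0.6,0.6,0.6,0.6,0.6],"linear":[[0.0,0.0,0.07],[0.003,0.004,0.14],[0.003,0.004,0.18],[0.003,0.004,0.196],[0.003,0.004,0.196]],"dr":[[0,0,-0.006],[0,0,-0.006],[0,0,-0.006],[0,0,-0.006],[0,0,-0.006]]}' 60; python3 -c "
from h import *
to(.5755,.043,.031,180); print(yaw())"
```

```text
t: 2.2
tcp_pos: [0.5746, 0.0441, 0.0306]
tcp_rot: [0.038, -3.139, 0.003]
contact_force: [0.1, 0.2, -0.0]
width: 0.0509
linear [-0.0015, -0.0019, -0.0006] dr [-0.0011, -0.0018, 0.0153] rows pos 0.0 rot 0.2
-178.6203319105422
```

```bash
python3 -m handwheel '{"claw":[0.6,0,0,0,0],"linear":[[-0.001,-0.002,0],[-0.001,-0.002,0],[-0.001,-0.002,0],[-0.001,-0.002,0],[-0.001,-0.002,0]],"dr":[[0,0,0.015],[0,0,0.015],[0,0,0.015],[0,0,0.015],[0,0,0.015]]}' 70; python3 -m handwheel '{"claw":[0,0,0],"linear":[[0,0,0],[0,0,0],[0,0,0]],"dr":[[0,0,0],[0,0,0],[0,0,0]]}' 70;python3 -c "
from h import *
print(yaw())"
```

```text
t: 2.7
tcp_pos: [0.5762, 0.0429, 0.032]
tcp_rot: [0.0, -3.141, 0.003]
contact_force: [-1.3, -0.5, 6.3]
width: 0.013
t: 3.0
tcp_pos: [0.5762, 0.0429, 0.032]
tcp_rot: [0.0, -3.141, 0.003]
contact_force: [-0.9, -0.0, 1.2]
width: 0.0129
-179.99765321843344
```

```bash
python3 -m handwheel '{"claw":[0,0,0,0,0],"linear":[[0.02,0,0],[0.045,0,0],[0.07,-0.001,0],[0.095,-0.001,0],[0.12,-0.001,0]],"dr":[[0,0,0],[0,0,0],[0,0,0],[0,0,0],[0,0,0]]}'; python3 -m handwheel '{"claw":[0,0,0,0,0],"linear":[[0.025,0,0],[0.05,0,0],[0.075,-0.001,0],[0.1,-0.001,0],[0.115,-0.001,0]],"dr":[[0,0,0],[0,0,0],[0,0,0],[0,0,0],[0,0,0]]}'; python3 -c "
from h import *
cap('top','t2')
print(yaw())"
```

```text
t: 3.5
tcp_pos: [0.503, 0.0423, 0.032]
tcp_rot: [0.0, -3.141, 0.003]
contact_force: [2.5, 0.1, -2.7]
width: 0.0131
t: 4.0
tcp_pos: [0.4321, 0.0417, 0.0321]
tcp_rot: [0.0, -3.14, 0.003]
contact_force: [1.4, 0.8, -1.8]
width: 0.013
-179.98445334964018
```

View pics/t2.png

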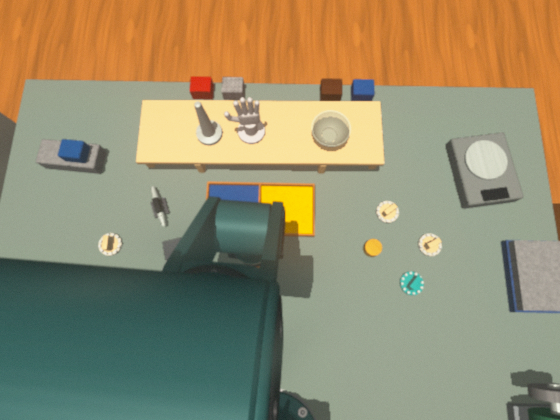

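The tray is clear of the shelf: its back edge is at row 183 and the shelf edge is at row 163. I'll release the fin and raise.

```bash
python3 -m handwheel '{"claw":[0.5,0.5,0.5,0.5],"linear":[[0,0,0],[0,0,0],[0,0,0],[0,0,-0.03]],"dr":[[0,0,0],[0,0,0],[0,0,0],[0,0,0]]}';python3 -m handwheel '{"claw":[0.5,0.5,0.5,0.5],"linear":[[0,0,-0.07],[0,0,-0.15],[0,0,-0.22],[0,0,-0.22]],"dr":[[0,0,0],[0,0,0],[0,0,0],[0,0,0]]}'; python3 -c "
from h import *
cap('wrist','w3'); W,im=world('wrist','w3')
to(.5619,.3121,.15,111)
to(.5619,.3121,.15,201)
"
```

```text
t: 4.45
tcp_pos: [0.43, 0.0418, 0.0489]
tcp_rot: [0.0, -3.136, 0.002]
contact_force: [0.5, -0.4, 0.3]
width: 0.0429
t: 4.85
tcp_pos: [0.4355, 0.0418, 0.1863]
tcp_rot: [-0.001, 3.136, -0.003]
contact_force: [1.6, 0.2, -0.1]
width: 0.0425
linear [-0.2135, 0.4504, 0.056] dr [-0.0004, 0.0016, 0.7669] rows pos 6.0 rot 8.0
linear [-0.2135, 0.4504, 0.056] dr [-0.0014, 0.0008, -0.2331] rows pos 6.0 rot 2.4
```

View pics/w3.png

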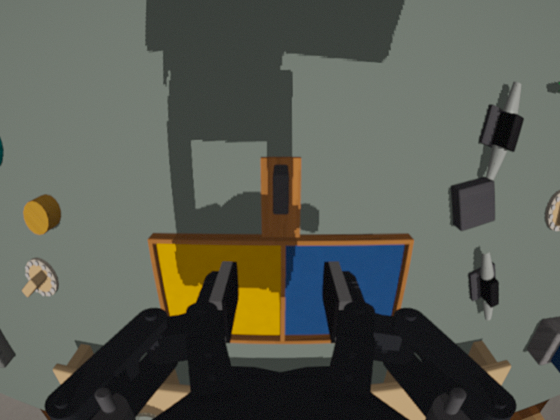

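The wrist image shows the tray out, with its corners at about (150,237) and (412,237). The blue bay is on the +y side. The sticks are at (502,128) and (488,285), and one hoop is at (40,280).

```bash
python3 - <<'E'
from h import *
W,im=world('wrist','w3')
print('trayfin',fin(W,281,190,.046,.065,50))
print('s',fin(W,488,287,.031,.045,30),'s',fin(W,502,128,.031,.045,30),'h',fin(W,38,280,.031,.045,30))
# tray walls: z .012-.022 region
M=(W[...,2]>.013)&(W[...,2]<.024)&(W[...,0]>.45)&(W[...,0]<.68)&(W[...,1]>-.13)&(W[...,1]<.2)
print(cv2.minAreaRect(W[M][:,:2].astype(np.float32)*1000))
for v,u in[(300,230),(300,310),(60,500),(350,300)]: print(W[v,u].round(3))
E
```

```text
trayfin (array([0.43  , 0.0418]), array([36.3, 13.8]), -0.1, 688, 0.0553)
s (array([0.5622, 0.3096]), array([41. , 14.9]), 21.9, 290, 0.0383) s (array([0.3641, 0.2857]), array([40.5, 15.3]), -13.1, 480, 0.0381) h (array([ 0.5633, -0.2984]), array([37.3, 14.5]), -53.0, 186, 0.038)
((562.0524291992188, 41.32964324951172), (291.5440368652344, 144.91664123535156), 89.92265319824219)
[0.432 0.02  0.207]
[0.573 0.076 0.006]
[0.284 0.287 0.002]
[0.661 0.068 0.   ]
```

```bash
python3 -m handwheel '{"claw":[0.6,0.6,0.6,0.6,0.6],"linear":[[-0.212,0.449,0.05],[-0.212,0.449,0.05],[-0.212,0.449,0.05],[-0.212,0.449,0.05],[-0.212,0.449,0.05]],"dr":[[0,0,-0.24],[0,0,-0.24],[0,0,-0.24],[0,0,-0.24],[0,0,-0.24]]}';python3 -c "
from h import *
to(.562,.3105,.15,201.8)"
```

```text
t: 5.4
tcp_pos: [0.539, 0.2679, 0.156]
tcp_rot: [0.589, -3.084, 0.004]
contact_force: [0.9, -1.1, 0.1]
width: 0.0515
linear [-0.0619, 0.052, 0.0098] dr [-0.0016, -0.0012, -0.0018] rows pos 1.0 rot 0.0
```

```bash
python3 -m handwheel '{"claw":[0.6,0.6,0.6],"linear":[[-0.062,0.052,0.01],[-0.062,0.052,0.01],[-0.062,0.052,0.01]],"dr":[[0,0,-0.002],[0,0,-0.002],[0,0,-0.002]]}';python3 -c "
from h import *
im,d=cap('wrist','w4'); W,im=world('wrist','w4')
M=(W[...,2]>.031)&(W[...,2]<.045)&(np.hypot(W[...,0]-.562,W[...,1]-.311)<.05)
v,u=np.where(M);print(np.median(u),np.median(v)); print(fin(W,int(np.median(u)),int(np.median(v)),.031,.045,40))
print(env.get_obs()['tcp_pos'],yaw())
to(.562,.3105,.021,201.8)"
```

```text
t: 5.7
tcp_pos: [0.5611, 0.311, 0.1473]
tcp_rot: [0.596, -3.079, 0.006]
contact_force: [-0.5, -0.5, -0.1]
width: 0.0512
280.0 210.0
(array([0.562 , 0.3107]), array([39.2, 13.1]), 21.7, 819, 0.0384)
[0.56071807 0.30993595 0.1478583 ] -158.13868084168362
linear [-0.0036, 0.0007, 0.2114] dr [-0.0019, -0.0037, 0.0007] rows pos 2.5 rot 0.0
```

View pics/w4.png

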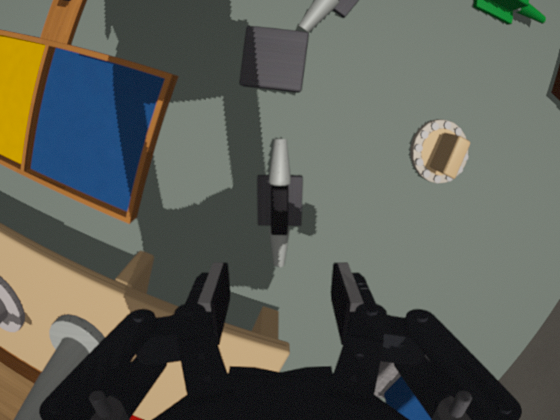

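The stick's fin is at (280,210), centred between the jaws. I'll descend and grip it.

```bash
python3 -m handwheel '{"claw":[0.6,0.6,0.6,0.6,0.6],"linear":[[-0.004,0.001,0.07],[-0.004,0.001,0.14],[-0.004,0.001,0.19],[-0.004,0.001,0.21],[-0.004,0.001,0.21]],"dr":[[0,0,0],[0,0,0],[0,0,0],[0,0,0],[0,0,0]]}' 50;python3 -m handwheel '{"claw":[0,0,0,0,0],"linear":[[0,0,0],[0,0,0],[0,0,0],[0,0,0],[0,0,0]],"dr":[[0,0,0],[0,0,0],[0,0,0],[0,0,0],[0,0,0]]}' 50
```

```text
t: 6.25
tcp_pos: [0.5604, 0.309, 0.0203]
tcp_rot: [0.592, -3.076, 0.008]
contact_force: [0.3, -0.3, 0.1]
width: 0.0514
t: 6.75
tcp_pos: [0.5617, 0.3094, 0.0223]
tcp_rot: [0.593, -3.079, 0.007]
contact_force: [-0.6, -1.3, 7.2]
width: 0.0132
```

```bash
python3 -m handwheel '{"claw":[0,0,0,0],"linear":[[0,0,-0.05],[0,0,-0.12],[0,0,-0.17],[0,0,-0.17]],"dr":[[0,0,0],[0,0,0],[0,0,0],[0,0,0]]}' 50;python3 -c "
from h import *
to(.5615,-.0615,.12,180)"
```

```text
t: 7.15
tcp_pos: [0.5658, 0.3117, 0.13]
tcp_rot: [-0.594, 3.081, -0.004]
contact_force: [0.8, -0.0, 0.0]
width: 0.0132
linear [0.2378, -0.5747, 0.0177] dr [-0.0015, 0.0024, 0.2424] rows pos 7.5 rot 2.5
```

```bash
python3 -m handwheel '{"claw":[0,0,0,0,0],"linear":[[0.04,-0.09,0],[0.09,-0.2,0],[0.13,-0.31,0],[0.18,-0.43,0],[0.22,-0.53,0]],"dr":[[0,0,0.05],[0,0,0.1],[0,0,0.15],[0,0,0.2],[0,0,0.242]]}' 50;python3 -c "
from h import *
to(.5615,-.0615,.11,180)"
```

```text
t: 7.65
tcp_pos: [0.5608, 0.0586, 0.13]
tcp_rot: [0.003, 3.138, -0.003]
contact_force: [1.0, -0.6, -1.0]
width: 0.0129
linear [-0.0014, -0.2, 0.0337] dr [-0.0011, 0.0024, -0.0012] rows pos 2.4 rot 0.0
```

```bash
python3 -m handwheel '{"claw":[0,0,0,0,0],"linear":[[0,-0.07,0],[0,-0.14,0],[0,-0.19,0],[0,-0.2,0.01],[0,-0.2,0.01]],"dr":[[0,0,0],[0,0,0],[0,0,0],[0,0,0],[0,0,0]]}' 50;python3 -c "
from h import *
im,d=cap('wrist','w5')
W,im=world('wrist','w5')
to(.5615,-.0615,.028,180)"
```

```text
t: 8.15
tcp_pos: [0.5596, -0.062, 0.1231]
tcp_rot: [0.006, 3.14, -0.002]
contact_force: [-0.4, 0.4, -0.3]
width: 0.0129
linear [-0.0027, -0.0008, 0.1589] dr [-0.0004, 0.0012, -0.0018] rows pos 1.9 rot 0.0
```

View pics/w5.png

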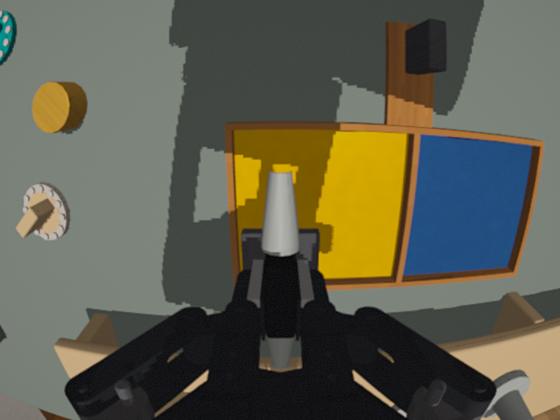

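The stick is held level, with its front tip at (280,172) and the foot at (280,240). I'll check its offset, then lower it.

```bash
python3 - <<'E'
from h import *
W,im=world('wrist','w5'); z=np.load('pics/w5.npz')
for v in range(166,182,2): print(v,(W[v,280]-z['p']).round(4))
for v in range(226,242,2): print(v,(W[v,250]-z['p']).round(4))
print((W[240,236:330:6]-z['p'])[:,1:].round(3).tolist())
M=(W[...,2]>.013)&(W[...,2]<.024)&(W[...,0]>.45)&(W[...,0]<.68)&(W[...,1]>-.13)&(W[...,1]<.2)
print(cv2.minAreaRect(W[M][:,:2].astype(np.float32)*1000))
E
```

```text
166 [-0.0339 -0.0005 -0.1162]
168 [-0.0322 -0.0006 -0.1164]
170 [-0.0304 -0.0006 -0.1173]
172 [-0.0549 -0.0004  0.0003]
174 [-0.0541 -0.0004  0.0006]
176 [-0.0532 -0.0004  0.0008]
178 [-0.0526 -0.0004  0.0016]
180 [-0.0514 -0.0004  0.0006]
226 [ 0.0172 -0.0259 -0.1173]
228 [-0.0204 -0.0162 -0.0214]
230 [-0.0206 -0.0159 -0.0181]
232 [-0.0209 -0.0156 -0.0149]
234 [-0.0201 -0.0156 -0.0143]
236 [-0.0191 -0.0156 -0.0141]
238 [-0.0178 -0.0157 -0.0144]
240 [-0.0167 -0.0157 -0.0144]
[[-0.037, -0.107], [-0.02, -0.014], [-0.017, -0.014], [-0.014, -0.014], [-0.011, -0.015], [-0.007, 0.002], [-0.004, 0.004], [-0.001, 0.005], [0.001, 0.004], [0.004, 0.003], [0.007, 0.001], [0.011, -0.014], [0.014, -0.014], [0.016, -0.013], [0.033, -0.117], [0.039, -0.117]]
((584.8990478515625, 47.91754150390625), (304.2779235839844, 189.2839813232422), 89.9356460571289)
```

```bash
python3 -m handwheel '{"claw":[0,0,0,0,0],"linear":[[0,-0.001,0.05],[0,-0.001,0.1],[0,-0.001,0.135],[0,-0.001,0.15],[0,-0.001,0.156]],"dr":[[0,0,-0.002],[0,0,-0.002],[0,0,-0.002],[0,0,-0.002],[0,0,-0.002]]}' 50;python3 -m handwheel '{"claw":[0,0],"linear":[[0,0,0],[0,0,0]],"dr":[[0,0,0],[0,0,0]]}' 50
```

```text
t: 8.7
tcp_pos: [0.5592, -0.0601, 0.0288]
tcp_rot: [0.003, -3.141, -0.0]
contact_force: [-0.1, 0.3, -0.5]
width: 0.013
t: 8.9
tcp_pos: [0.5599, -0.0598, 0.0297]
tcp_rot: [-0.004, 3.14, -0.0]
contact_force: [1.0, -0.6, -0.1]
width: 0.0131
```

```bash
python3 -m handwheel '{"claw":[0,0,0],"linear":[[0,-0.002,0.002],[0,-0.003,0.003],[0,-0.003,0.004]],"dr":[[0,0,0],[0,0,0],[0,0,0]]}' 50;python3 -m handwheel '{"claw":[0.3,0.3,0.3],"linear":[[0,0,0],[0,0,0],[0,0,0]],"dr":[[0,0,0],[0,0,0],[0,0,0]]}' 50
```

```text
t: 9.2
tcp_pos: [0.5603, -0.0618, 0.0278]
tcp_rot: [-0.003, 3.139, -0.001]
contact_force: [0.2, 1.0, -1.2]
width: 0.0128
t: 9.5
tcp_pos: [0.5603, -0.0619, 0.0279]
tcp_rot: [-0.003, 3.139, -0.001]
contact_force: [-0.1, -0.2, -0.9]
width: 0.0252
```

Released. I'll lift and move to stick 2 at about (0.364,0.286), fin yaw -13.1 deg.

```bash
python3 -m handwheel '{"claw":[0.3,0.3,0.3,0.3],"linear":[[0,0,-0.05],[0,0,-0.12],[0,0,-0.18],[0,0,-0.2]],"dr":[[0,0,0],[0,0,0],[0,0,0],[0,0,0]]}' 50;python3 -c "
from h import *
im,d=cap('wrist','w6')
W,im=world('wrist','w6')
print(fin(W,280,220,.038,.05,60),env.get_obs()['tcp_pos'])
to(.366,.287,.15,166.9)"
```

```text
t: 9.9
tcp_pos: [0.5623, -0.0623, 0.1517]
tcp_rot: [-0.003, 3.133, -0.003]
contact_force: [0.2, -0.6, 1.2]
width: 0.0256
(array([ 0.5617, -0.0618]), array([39.7, 13.8]), -0.2, 854, 0.0433) [ 0.56249671 -0.06236487  0.15191107]
linear [0.3263, 0.583, -0.0009] dr [-0.0006, 0.0059, 0.1469] rows pos 8.0 rot 1.5
```

View pics/w6.png

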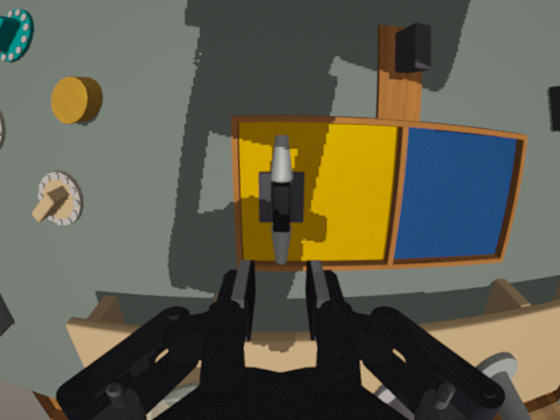

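Stick 1 stands flat in the yellow bay at (281,195). Its top is at 43.3 mm, the floor height plus 38.

```bash
python3 -m handwheel '{"claw":[0.6,0.6,0.6,0.6,0.6],"linear":[[0.326,0.583,0],[0.326,0.583,0],[0.326,0.583,0],[0.326,0.583,0],[0.326,0.583,0]],"dr":[[0,0,0.147],[0,0,0.147],[0,0,0.147],[0,0,0.147],[0,0,0.147]]}' 50;python3 -c "
from h import *
to(.366,.287,.15,166.9)"
```

```text
t: 10.45
tcp_pos: [0.4365, 0.1578, 0.1476]
tcp_rot: [0.359, 3.114, -0.002]
contact_force: [0.3, 0.7, 0.6]
width: 0.0515
linear [0.1634, 0.183, -0.0054] dr [-0.0004, 0.0047, -0.0006] rows pos 2.9 rot 0.0
```

```bash
python3 -m handwheel '{"claw":[0.6,0.6,0.6,0.6,0.6],"linear":[[0.163,0.183,0],[0.163,0.183,0],[0.163,0.183,0],[0.163,0.183,0],[0.163,0.183,0]],"dr":[[0,0,0],[0,0,0],[0,0,0],[0,0,0],[0,0,0]]}' 50;python3 -c "
from h import *
im,d=cap('wrist','w7'); W,im=world('wrist','w7')
M=(W[...,2]>.031)&(W[...,2]<.045)&(np.hypot(W[...,0]-.365,W[...,1]-.287)<.05)
v,u=np.where(M);print(np.median(u),np.median(v)); print(fin(W,int(np.median(u)),int(np.median(v)),.031,.045,40))
print(env.get_obs()['tcp_pos'],yaw(),env.get_obs()['joint_positions'])
to(.365,.287,.021,166.9)"
```

```text
t: 10.95
tcp_pos: [0.3649, 0.2873, 0.1457]
tcp_rot: [0.353, 3.116, -0.005]
contact_force: [1.0, -0.8, -0.1]
width: 0.0509
281.0 207.0
(array([0.3638, 0.2873]), array([39.8, 14. ]), -14.2, 863, 0.0383)
[0.36566675 0.28647365 0.14586583] 166.9331163885469 [ 0.52043744  0.2825166   1.90676062 -0.0073739   0.94925765 -0.81800688]
linear [0.0026, 0.0011, 0.2081] dr [-0.0015, 0.004, 0.0004] rows pos 2.5 rot 0.0
```

View pics/w7.png

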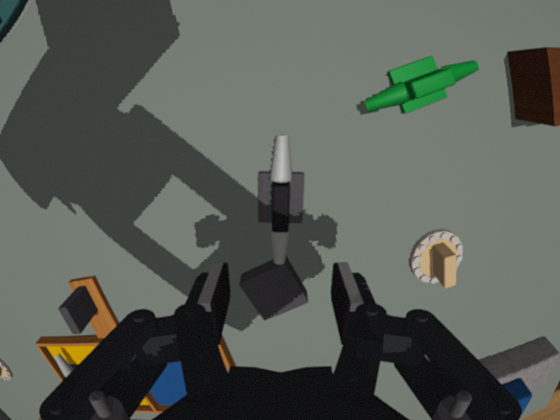

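Stick 2's fin is at (281,207), centred between the jaws, and the block sits clear at (272,285).

```bash
python3 -m handwheel '{"claw":[0.6,0.6,0.6,0.6,0.6],"linear":[[0.004,0.001,0.07],[0.004,0.001,0.14],[0.004,0.001,0.19],[0.004,0.001,0.208],[0.004,0.001,0.208]],"dr":[[0,0,0.005],[0,0,0.006],[0,0,0.006],[0,0,0.006],[0,0,0.006]]}' 50;python3 -m handwheel '{"claw":[0,0,0,0,0],"linear":[[0,0,0],[0,0,0],[0,0,0],[0,0,0],[0,0,0]],"dr":[[0,0,0],[0,0,0],[0,0,0],[0,0,0],[0,0,0]]}' 50;python3 -m handwheel '{"claw":[0,0,0,0],"linear":[[0,0,-0.05],[0,0,-0.12],[0,0,-0.17],[0,0,-0.17]],"dr":[[0,0,0],[0,0,0],[0,0,0],[0,0,0]]}' 50;python3 -c "
from h import *
to(.5615,.0045,.13,180)"
```

```text
t: 11.5
tcp_pos: [0.3639, 0.2853, 0.0197]
tcp_rot: [0.375, 3.116, -0.008]
contact_force: [0.0, 0.6, 0.3]
width: 0.0517
t: 12.0
tcp_pos: [0.3651, 0.2858, 0.0211]
tcp_rot: [0.374, 3.113, -0.006]
contact_force: [0.1, -2.5, 6.9]
width: 0.0126
t: 12.4
tcp_pos: [0.3673, 0.2881, 0.1275]
tcp_rot: [0.373, 3.106, 0.003]
contact_force: [1.6, -0.6, -0.8]
width: 0.013
linear [-0.4263, -0.3826, 0.0002] dr [0.0011, 0.0085, -0.1521] rows pos 6.9 rot 1.6
```

```bash
python3 -m handwheel '{"claw":[0,0,0,0,0],"linear":[[-0.05,-0.04,0],[-0.11,-0.1,0],[-0.18,-0.16,0],[-0.24,-0.22,0],[-0.3,-0.27,0]],"dr":[[0,0,-0.03],[0,0,-0.06],[0,0,-0.1],[0,0,-0.13],[0,0,-0.152]]}' 50;python3 -c "
from h import *
to(.5615,.0045,.125,180)"
```

```text
t: 12.9
tcp_pos: [0.5014, 0.0895, 0.1289]
tcp_rot: [-0.003, 3.129, 0.0]
contact_force: [0.7, 1.3, -0.9]
width: 0.0131
linear [-0.0998, -0.1419, 0.0078] dr [0.0001, 0.008, 0.0012] rows pos 2.1 rot 0.1
```

```bash
python3 -m handwheel '{"claw":[0,0,0,0,0],"linear":[[-0.04,-0.06,0],[-0.08,-0.11,0],[-0.1,-0.142,0],[-0.1,-0.142,0],[-0.1,-0.142,0.005]],"dr":[[0,0.002,0],[0,0.004,0],[0,0.008,0],[0,0.008,0],[0,0.008,0]]}' 50;python3 -c "
from h import *
im,d=cap('wrist','w8')
W,im=world('wrist','w8'); z=np.load('pics/w8.npz')
for v in range(168,178,2): print(v,(W[v,280]-z['p']).round(4))
for v in range(226,240,2): print(v,(W[v,250]-z['p']).round(4))
to(.5615,.0045,.028,180)"
```

```text
t: 13.4
tcp_pos: [0.5611, 0.0044, 0.1262]
tcp_rot: [0.001, -3.141, -0.001]
contact_force: [0.1, -0.6, -0.6]
width: 0.013
168 [-0.0572 -0.0007  0.0034]
170 [-0.0563 -0.0007  0.0029]
172 [-0.0556 -0.0007  0.0035]
174 [-0.0547 -0.0007  0.0035]
176 [-0.054  -0.0007  0.0042]
226 [-0.0246 -0.0155 -0.0138]
228 [-0.0238 -0.0154 -0.0131]
230 [-0.023  -0.0154 -0.0123]
232 [-0.0219 -0.0154 -0.0124]
234 [-0.0211 -0.0154 -0.0119]
236 [-0.02   -0.0155 -0.0119]
238 [-0.0186 -0.0155 -0.0125]
linear [-0.0027, -0.0011, 0.1625] dr [0.0005, -0.0014, 0.0011] rows pos 2.0 rot 0.0
```

View pics/w8.png

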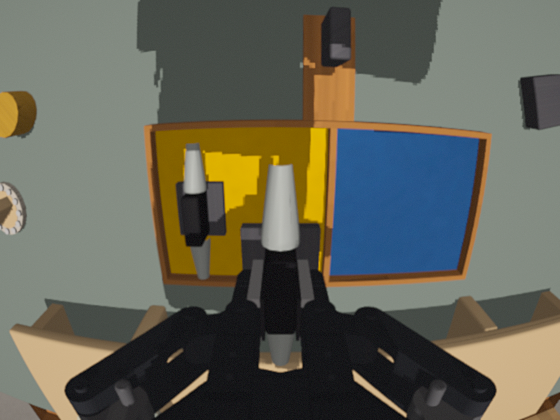

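Stick 2 is held level, with stick 1 beside it at (200,210). I'll lower it.

```bash
python3 -m handwheel '{"claw":[0,0,0,0,0],"linear":[[-0.003,-0.001,0.05],[-0.002,-0.001,0.1],[-0.002,-0.001,0.135],[-0.002,-0.001,0.152],[-0.002,-0.001,0.158]],"dr":[[0,0,0],[0,0,0],[0,0,0],[0,0,0],[0,0,0]]}' 50;python3 -m handwheel '{"claw":[0,0],"linear":[[0,0,0],[0,0,0]],"dr":[[0,0,0],[0,0,0]]}' 50;python3 -c "
from h import *
to(.5615,.0045,.0265,180)"
```

```text
t: 13.95
tcp_pos: [0.5595, 0.0057, 0.0297]
tcp_rot: [0.005, -3.137, -0.002]
contact_force: [0.6, 0.1, -0.5]
width: 0.0132
t: 14.15
tcp_pos: [0.5598, 0.006, 0.0304]
tcp_rot: [0.006, -3.138, -0.002]
contact_force: [-0.6, -0.2, -0.3]
width: 0.0132
linear [-0.0028, -0.0026, 0.0066] dr [0.0008, -0.0025, 0.0023] rows pos 0.1 rot 0.0
```

```bash
python3 -m handwheel '{"claw":[0,0,0,0],"linear":[[-0.002,-0.003,0.003],[-0.002,-0.003,0.006],[-0.002,-0.003,0.007],[-0.002,-0.003,0.007]],"dr":[[0,0,0],[0,0,0],[0,0,0],[0,0,0]]}' 50;python3 -m handwheel '{"claw":[0.3,0.3,0.3],"linear":[[0,0,0],[0,0,0],[0,0,0]],"dr":[[0,0,0],[0,0,0],[0,0,0]]}' 50;python3 -m handwheel '{"claw":[0.3,0.3,0.3,0.3],"linear":[[0,0,-0.05],[0,0,-0.12],[0,0,-0.18],[0,0,-0.2]],"dr":[[0,0,0],[0,0,0],[0,0,0],[0,0,0]]}' 50;python3 -c "
from h import *
im,d=cap('wrist','w9')
W,im=world('wrist','w9')
print(fin(W,280,220,.038,.05,40),env.get_obs()['tcp_pos'])
to(.462,.4325,.15,180.5)"
```

```text
t: 14.55
tcp_pos: [0.5611, 0.0042, 0.0264]
tcp_rot: [0.005, -3.138, -0.002]
contact_force: [-0.3, -0.5, -0.3]
width: 0.0131
t: 14.85
tcp_pos: [0.5612, 0.0041, 0.0264]
tcp_rot: [0.005, -3.138, -0.002]
contact_force: [-0.1, 0.3, 1.0]
width: 0.0255
t: 15.25
tcp_pos: [0.564, 0.0037, 0.1503]
tcp_rot: [-0.005, 3.139, 0.001]
contact_force: [0.9, 0.2, 0.5]
width: 0.0259
(array([0.5596, 0.0038]), array([40.2, 13.9]), -0.3, 843, 0.0434) [0.56410022 0.00377888 0.15048356]
linear [0.1677, 0.7151, 0.0005] dr [0.0002, 0.002, -0.0034] rows pos 8.8 rot 0.0
```

View pics/w9.png

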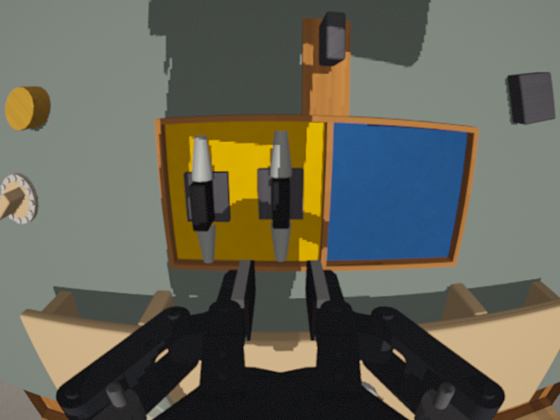

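Both sticks stand flat in the yellow bay, at (205,197) and (281,195). Next is the left hoop at (0.462,0.4325).

```bash
python3 -m handwheel '{"claw":[0.6,0.6,0.6,0.6,0.6],"linear":[[0.168,0.715,0],[0.168,0.715,0],[0.168,0.715,0],[0.168,0.715,0],[0.168,0.715,0]],"dr":[[0,0,0],[0,0,0],[0,0,0],[0,0,0],[0,0,0]]}' 50;python3 -c "
from h import *
to(.462,.4325,.15,180.5)"
```

```text
t: 15.8
tcp_pos: [0.5033, 0.2489, 0.1471]
tcp_rot: [-0.005, 3.141, -0.001]
contact_force: [1.8, 0.7, 0.2]
width: 0.0511
linear [0.0678, 0.3063, -0.005] dr [-0.0003, 0.0007, -0.0036] rows pos 3.8 rot 0.0
```

```bash
python3 -m handwheel '{"claw":[0.6,0.6,0.6,0.6,0.6],"linear":[[0.068,0.306,0],[0.068,0.306,0],[0.068,0.306,0],[0.068,0.306,0],[0.068,0.306,0]],"dr":[[0,0,0],[0,0,0],[0,0,0],[0,0,0],[0,0,0]]}' 50;python3 -c "
from h import *
im,d=cap('wrist','w10'); W,im=world('wrist','w10')
M=(W[...,2]>.031)&(W[...,2]<.045)&(np.hypot(W[...,0]-.462,W[...,1]-.4325)<.06)
v,u=np.where(M);print(np.median(u),np.median(v)); print(fin(W,int(np.median(u)),int(np.median(v)),.031,.045,40))
print(env.get_obs()['tcp_pos'],yaw())
to(.462,.4325,.021,180.)"
```

```text
t: 16.3
tcp_pos: [0.4598, 0.4368, 0.1452]
tcp_rot: [0.012, -3.141, -0.001]
contact_force: [-0.4, -0.4, -0.4]
width: 0.0509
274.0 211.0
(array([0.4613, 0.4311]), array([36.3, 13.8]), 0.5, 792, 0.0383)
[0.46023048 0.43416054 0.14508386] -179.6041592342727
linear [-0.0031, -0.0025, 0.2068] dr [-0.0009, -0.0004, 0.0044] rows pos 2.5 rot 0.0
```

View pics/w10.png

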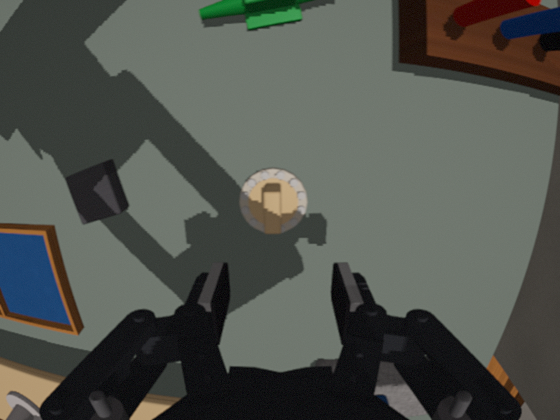

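The hoop is at (274,200) with its fin upright along the tool's x. I'll grip it.

```bash
python3 -m handwheel '{"claw":[0.6,0.6,0.6,0.6,0.6],"linear":[[-0.002,-0.005,0.07],[-0.002,-0.005,0.14],[-0.002,-0.005,0.19],[-0.002,-0.005,0.207],[-0.002,-0.005,0.207]],"dr":[[0,0,0],[0,0,0],[0,0,0],[0,0,0],[0,0,0]]}' 50;python3 -m handwheel '{"claw":[0,0,0,0,0],"linear":[[0,0,0],[0,0,0],[0,0,0],[0,0,0],[0,0,0]],"dr":[[0,0,0],[0,0,0],[0,0,0],[0,0,0],[0,0,0]]}' 50;python3 -m handwheel '{"claw":[0,0,0,0],"linear":[[0,0,-0.05],[0,0,-0.12],[0,0,-0.17],[0,0,-0.17]],"dr":[[0,0,0],[0,0,0],[0,0,0],[0,0,0]]}' 50;python3 -c "
from h import *
to(.5295,.147,.13,180)"
```

```text
t: 16.85
tcp_pos: [0.4603, 0.4288, 0.0188]
tcp_rot: [0.009, -3.137, 0.007]
contact_force: [0.6, 0.0, 0.0]
width: 0.0512
t: 17.35
tcp_pos: [0.4614, 0.4295, 0.0206]
tcp_rot: [0.009, -3.14, 0.004]
contact_force: [0.5, -1.9, 6.5]
width: 0.0134
t: 17.75
tcp_pos: [0.4645, 0.4322, 0.1281]
tcp_rot: [-0.01, 3.135, 0.005]
contact_force: [-0.2, 0.5, -0.1]
width: 0.0125
linear [-0.1054, -0.476, -0.004] dr [0.0019, 0.0039, 0.004] rows pos 5.9 rot 0.1
```

```bash
python3 -m handwheel '{"claw":[0,0,0,0,0],"linear":[[-0.01,-0.05,0],[-0.03,-0.13,0],[-0.05,-0.21,0],[-0.06,-0.29,0],[-0.08,-0.36,0]],"dr":[[0,0,0],[0,0,0],[0,0,0],[0,0,0.004],[0,0,0.004]]}' 50;python3 -c "
from h import *
to(.5295,.147,.12,180)"
```

```text
t: 18.25
tcp_pos: [0.5125, 0.2143, 0.1272]
tcp_rot: [-0.0, 3.137, 0.004]
contact_force: [1.0, 0.3, 0.1]
width: 0.0129
linear [-0.0283, -0.1121, 0.0119] dr [0.0015, 0.0028, 0.0001] rows pos 1.4 rot 0.0
```

```bash
python3 -m handwheel '{"claw":[0,0,0,0,0],"linear":[[-0.01,-0.05,0],[-0.025,-0.1,0.01],[-0.028,-0.112,0.01],[-0.028,-0.112,0.01],[-0.028,-0.112,0.01]],"dr":[[0,0,0],[0.001,0.003,0],[0.001,0.003,0],[0.001,0.003,0],[0.001,0.003,0]]}' 50;python3 -c "
from h import *
im,d=cap('wrist','w11')
W,im=world('wrist','w11'); z=np.load('pics/w11.npz')
for v in range(196,250,4): print(v,(W[v,280]-z['p']).round(4))
to(.5295,.147,.028,180)"
```

```text
t: 18.75
tcp_pos: [0.5289, 0.1478, 0.121]
tcp_rot: [0.0, -3.141, -0.002]
contact_force: [-0.3, 0.6, -0.3]
width: 0.0132
196 [-0.0102 -0.0004 -0.1141]
200 [-0.0065 -0.0004 -0.115 ]
204 [-0.0033 -0.0004 -0.1146]
208 [ 0.0003 -0.0004 -0.1152]
212 [ 0.0038 -0.0004 -0.1153]
216 [-0.0297 -0.0006 -0.0143]
220 [-0.0283 -0.0006 -0.0122]
224 [-0.0265 -0.0006 -0.0116]
228 [-0.0244 -0.0006 -0.0117]
232 [-0.0222 -0.0006 -0.0118]
236 [-0.0196 -0.0006 -0.0129]
240 [-0.0176 -0.0006 -0.0125]
244 [-0.0175 -0.0006 -0.008 ]
248 [-0.0176 -0.0006 -0.0033]
linear [-0.0011, -0.0021, 0.1551] dr [0.0008, -0.0004, 0.0006] rows pos 1.9 rot 0.0
```

View pics/w11.png

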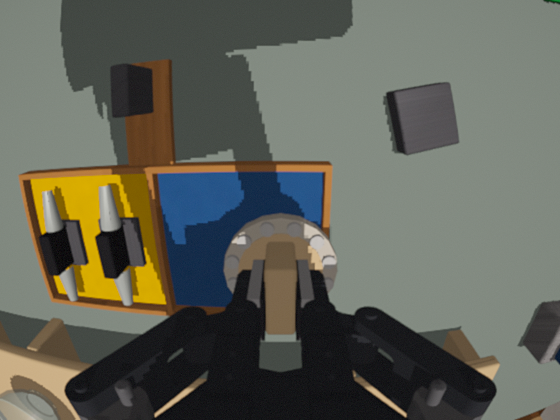

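The hoop is held level, with its disc at (281,260) above the front left of the blue bay. I'll lower it.

```bash
python3 -m handwheel '{"claw":[0,0,0,0,0],"linear":[[-0.001,-0.003,0.05],[-0.001,-0.003,0.1],[-0.001,-0.003,0.13],[-0.001,-0.003,0.145],[-0.001,-0.003,0.148]],"dr":[[0,0,0],[0,0,0],[0,0,0],[0,0,0],[0,0,0]]}' 50;python3 -m handwheel '{"claw":[0,0],"linear":[[0,0,0],[0,0,0]],"dr":[[0,0,0],[0,0,0]]}' 50;python3 -c "
from h import *
to(.5295,.147,.0255,180)"
```

```text
t: 19.3
tcp_pos: [0.5286, 0.1474, 0.0314]
tcp_rot: [0.004, -3.139, -0.002]
contact_force: [0.4, 0.3, -0.4]
width: 0.0132
t: 19.5
tcp_pos: [0.5292, 0.1479, 0.0323]
tcp_rot: [0.004, -3.141, -0.002]
contact_force: [0.1, -0.4, -0.4]
width: 0.0133
linear [-0.0004, -0.0015, 0.0113] dr [0.001, -0.0006, 0.0018] rows pos 0.1 rot 0.0
```

```bash
python3 -m handwheel '{"claw":[0,0,0,0],"linear":[[0,-0.002,0.005],[0,-0.002,0.009],[0,-0.002,0.011],[0,-0.002,0.011]],"dr":[[0,0,0],[0,0,0],[0,0,0],[0,0,0]]}' 50;python3 -m handwheel '{"claw":[0.3,0.3,0.3],"linear":[[0,0,0],[0,0,0],[0,0,0]],"dr":[[0,0,0],[0,0,0],[0,0,0]]}' 50;python3 -m handwheel '{"claw":[0.3,0.3,0.3,0.3],"linear":[[0,0,-0.05],[0,0,-0.12],[0,0,-0.18],[0,0,-0.2]],"dr":[[0,0,0],[0,0,0],[0,0,0],[0,0,0]]}' 50;python3 -c "
from h import *
im,d=cap('wrist','w12')
W,im=world('wrist','w12')
print(fin(W,280,220,.038,.05,40),env.get_obs()['tcp_pos'])
cap('top','t12'); W,im=world('top','t12')
for n,u,v in[('h',388,211),('h',430,244)]:print(fin(W,u,v,w=16))
to(.563,-.2975,.15,127.2)"
```

```text
t: 19.9
tcp_pos: [0.5293, 0.1466, 0.0257]
tcp_rot: [0.004, -3.141, -0.002]
contact_force: [0.5, -0.8, 0.5]
width: 0.0132
t: 20.2
tcp_pos: [0.5293, 0.1466, 0.0257]
tcp_rot: [0.004, -3.141, -0.002]
contact_force: [0.5, -0.5, -0.1]
width: 0.0254
t: 20.6
tcp_pos: [0.5317, 0.1468, 0.1495]
tcp_rot: [-0.004, 3.136, 0.004]
contact_force: [0.9, -0.6, 0.5]
width: 0.0256
(array([0.5292, 0.1464]), array([36., 14.]), -0.3, 768, 0.0434) [0.53188327 0.14684159 0.149729  ]
(array([ 0.5632, -0.2964]), array([36.2, 13.8]), -52.8, 77, 0.0381)
(array([ 0.5062, -0.4215]), array([33.6, 13.4]), -63.1, 67, 0.0388)
linear [-0.0516, -0.7404, -0.0053] dr [0.0023, 0.0015, 0.5884] rows pos 8.9 rot 6.2
```

View pics/t12.png

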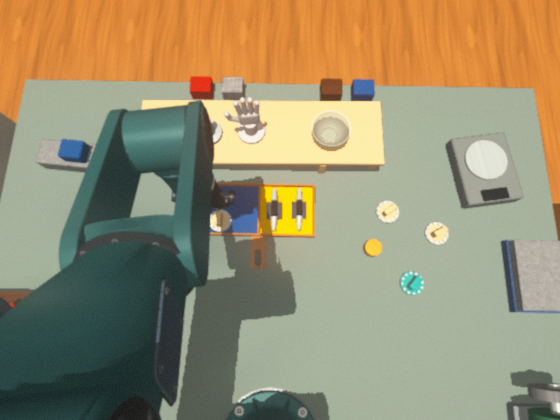

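Hoop A is placed at (219,222) in the top view. The outer right-hand hoop was knocked aside and is now at (437,233), or (0.506,-0.4215). Next is the hoop at (388,211).

```bash
python3 -m handwheel '{"claw":[0.6,0.6,0.6,0.6,0.6],"linear":[[-0.052,-0.74,0],[-0.052,-0.74,0],[-0.052,-0.74,0],[-0.052,-0.74,0],[-0.052,-0.74,0]],"dr":[[0,0,0.1],[0,0,0.2],[0,0,0.29],[0,0,0.38],[0,0,0.47]]}' 50;python3 -c "
from h import *
to(.563,-.2975,.15,127.2)"
```

```text
t: 21.2
tcp_pos: [0.5469, -0.1043, 0.1442]
tcp_rot: [-1.138, -2.927, -0.005]
contact_force: [1.8, 0.6, -0.7]
width: 0.0513
linear [-0.2372, -0.2193, -0.0108] dr [0.0016, -0.0014, 0.1146] rows pos 3.9 rot 1.2
```

```bash
python3 -m handwheel '{"claw":[0.6,0.6,0.6,0.6,0.6],"linear":[[-0.237,-0.219,0],[-0.237,-0.219,0],[-0.237,-0.219,0],[-0.237,-0.219,0],[-0.237,-0.219,0]],"dr":[[0,0,0.08],[0,0,0.115],[0,0,0.115],[0,0,0.115],[0,0,0.115]]}' 50;python3 -c "
from h import *
im,d=cap('wrist','w13'); W,im=world('wrist','w13')
M=(W[...,2]>.031)&(W[...,2]<.045)&(np.hypot(W[...,0]-.563,W[...,1]+.2975)<.06)
v,u=np.where(M);print(np.median(u),np.median(v)); f=fin(W,int(np.median(u)),int(np.median(v)),.031,.045,40);print(f)
print(env.get_obs()['tcp_pos'],yaw())
to(f[0][0],f[0][1],.021,f[2]+180)"
```

```text
t: 21.7
tcp_pos: [0.5628, -0.3032, 0.1412]
tcp_rot: [-1.404, -2.81, -0.002]
contact_force: [-0.1, 0.0, -0.2]
width: 0.0508
284.0 207.0
(array([ 0.5633, -0.2987]), array([35.8, 13.5]), -53.1, 815, 0.0383)
[ 0.5620848  -0.29985315  0.14097994] 126.93972895938882
linear [-0.0006, 0.0025, 0.2] dr [0.0008, -0.0028, 0.0004] rows pos 2.4 rot 0.0
```

View pics/w13.png

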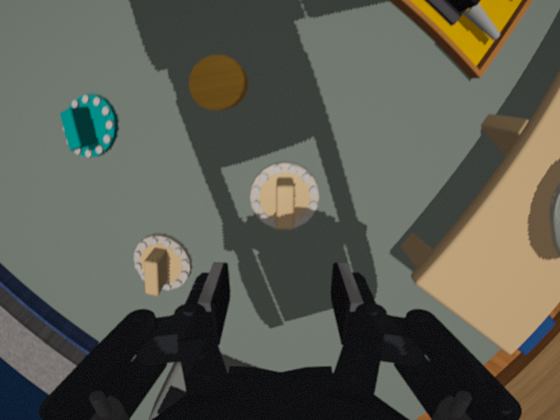

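The hoop is at (285,197), centred between the jaws. I'll descend and grip.

```bash
python3 -m handwheel '{"claw":[0.6,0.6,0.6,0.6,0.6],"linear":[[0,0.002,0.07],[0,0.002,0.14],[0,0.002,0.185],[0,0.002,0.2],[0,0.002,0.2]],"dr":[[0,0,0],[0,0,0],[0,0,0],[0,0,0],[0,0,0]]}' 50;python3 -m handwheel '{"claw":[0,0,0,0,0],"linear":[[0,0,0],[0,0,0],[0,0,0],[0,0,0],[0,0,0]],"dr":[[0,0,0],[0,0,0],[0,0,0],[0,0,0],[0,0,0]]}' 50;python3 -m handwheel '{"claw":[0,0,0,0],"linear":[[0,0,-0.05],[0,0,-0.12],[0,0,-0.17],[0,0,-0.17]],"dr":[[0,0,0],[0,0,0],[0,0,0],[0,0,0]]}' 50;python3 -c "
from h import *
to(.5935,.114,.13,180)"
```

```text
t: 22.25
tcp_pos: [0.5612, -0.2964, 0.0188]
tcp_rot: [-1.398, -2.804, -0.006]
contact_force: [-0.0, -0.3, 0.7]
width: 0.0513
t: 22.75
tcp_pos: [0.5623, -0.297, 0.0204]
tcp_rot: [-1.4, -2.806, -0.006]
contact_force: [-0.1, 0.8, 5.6]
width: 0.0128
t: 23.15
tcp_pos: [0.5657, -0.2997, 0.1278]
tcp_rot: [1.4, 2.808, 0.004]
contact_force: [0.8, -0.9, -0.1]
width: 0.0131
linear [0.5229, 0.4519, -0.003] dr [0.0017, 0.0026, -0.5891] rows pos 8.3 rot 6.2
```

```bash
python3 -m handwheel '{"claw":[0,0,0,0,0],"linear":[[0.04,0.04,0],[0.1,0.09,0],[0.16,0.14,0],[0.22,0.19,0],[0.28,0.24,0]],"dr":[[0,0,-0.08],[0,0,-0.17],[0,0,-0.26],[0,0,-0.35],[0,0,-0.43]]}' 50;python3 -c "
from h import *
to(.5935,.114,.13,180)"
```

```text
t: 23.65
tcp_pos: [0.5789, -0.0771, 0.1275]
tcp_rot: [0.383, 3.114, 0.002]
contact_force: [1.3, -0.4, -0.5]
width: 0.0133
linear [0.0536, 0.315, -0.0038] dr [0.0008, 0.0025, -0.1559] rows pos 3.8 rot 1.6
```

```bash
python3 -m handwheel '{"claw":[0,0,0,0,0],"linear":[[0.012,0.07,0],[0.025,0.14,0],[0.037,0.21,0],[0.047,0.27,0],[0.053,0.315,0]],"dr":[[0,0,-0.05],[0,0,-0.1],[0,0,-0.15],[0,0,-0.156],[0,0,-0.156]]}' 50;python3 -m handwheel '{"claw":[0],"linear":[[0,0,0]],"dr":[[0,0,0]]}' 50;python3 -c "
from h import *
im,d=cap('wrist','w14')
W,im=world('wrist','w14'); z=np.load('pics/w14.npz')
for v in range(208,246,3): print(v,(W[v,280]-z['p']).round(4))
to(.5935,.114,.028,180)"
```

```text
t: 24.15
tcp_pos: [0.5931, 0.1163, 0.1271]
tcp_rot: [-0.003, 3.139, 0.002]
contact_force: [-0.5, 0.3, -1.1]
width: 0.0134
t: 24.25
tcp_pos: [0.5929, 0.1195, 0.1267]
tcp_rot: [-0.008, 3.138, 0.003]
contact_force: [-0.2, -1.3, -0.9]
width: 0.0133
208 [ 0.0023 -0.0003 -0.1195]
211 [ 0.0054 -0.0003 -0.121 ]
214 [ 0.0077 -0.0003 -0.1201]
217 [-0.0275 -0.0007 -0.0186]
220 [-0.0275 -0.0007 -0.0144]
223 [-0.0268 -0.0007 -0.0122]
226 [-0.0254 -0.0007 -0.0118]
229 [-0.0235 -0.0007 -0.0126]
232 [-0.0215 -0.0007 -0.0133]
235 [-0.0205 -0.0007 -0.0121]
238 [-0.0189 -0.0007 -0.012 ]
241 [-0.0177 -0.0007 -0.0111]
244 [-0.0163 -0.0007 -0.0104]
linear [-0.0014, -0.0071, 0.1641] dr [0.0008, 0.0014, 0.003] rows pos 2.0 rot 0.0
```

View pics/w14.png

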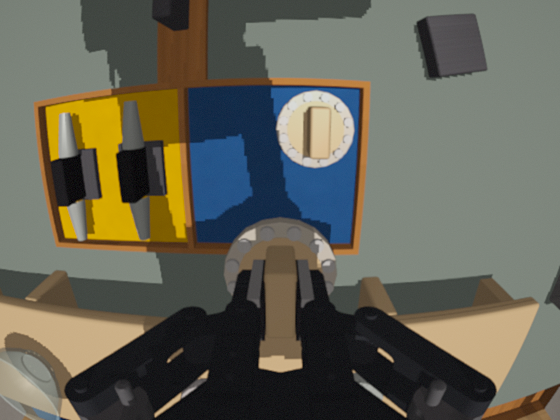

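The hoop is held level and hoop A stands at (315,128). The disc sits about 2 mm to +x of the TCP, so I'll allow for that and lower it.

```bash
python3 -m handwheel '{"claw":[0,0,0,0,0],"linear":[[0.001,-0.007,0.05],[0.001,-0.007,0.1],[0.001,-0.007,0.14],[0.001,-0.007,0.155],[0.001,-0.007,0.157]],"dr":[[0,0,0.003],[0,0,0.003],[0,0,0.003],[0,0,0.003],[0,0,0.003]]}' 50;python3 -m handwheel '{"claw":[0,0],"linear":[[0,0,0],[0,0,0]],"dr":[[0,0,0],[0,0,0]]}' 50;python3 -c "
from h import *
to(.592,.114,.0255,180)"
```

```text
t: 24.8
tcp_pos: [0.5908, 0.113, 0.031]
tcp_rot: [-0.002, -3.141, -0.001]
contact_force: [0.7, 0.4, 0.2]
width: 0.0131
t: 25.0
tcp_pos: [0.5917, 0.1127, 0.032]
tcp_rot: [0.002, 3.141, 0.001]
contact_force: [0.8, -0.3, 0.1]
width: 0.0133
linear [-0.0005, 0.0022, 0.0109] dr [0.0005, 0.0004, -0.0009] rows pos 0.1 rot 0.0
```

```bash
python3 -m handwheel '{"claw":[0,0,0,0],"linear":[[0,0.002,0.005],[0,0.002,0.009],[0,0.002,0.011],[0,0.002,0.011]],"dr":[[0,0,0],[0,0,0],[0,0,0],[0,0,0]]}' 50;python3 -m handwheel '{"claw":[0.3,0.3,0.3],"linear":[[0,0,0],[0,0,0],[0,0,0]],"dr":[[0,0,0],[0,0,0],[0,0,0]]}' 50;python3 -m handwheel '{"claw":[0.3,0.3,0.3,0.3],"linear":[[0,0,-0.05],[0,0,-0.12],[0,0,-0.18],[0,0,-0.2]],"dr":[[0,0,0],[0,0,0],[0,0,0],[0,0,0]]}' 50;python3 -c "
from h import *
im,d=cap('wrist','w15')
W,im=world('wrist','w15')
print(fin(W,280,220,.038,.05,40),env.get_obs()['tcp_pos'])
cap('top','t15'); W,im=world('top','t15')
f=fin(W,437,233,w=16);print(f)
to(.506,-.4225,.15,f[2]+180)"
```

```text
t: 25.4
tcp_pos: [0.5919, 0.114, 0.0256]
tcp_rot: [0.002, 3.14, 0.001]
contact_force: [0.5, 0.2, 0.9]
width: 0.0133
t: 25.7
tcp_pos: [0.5918, 0.114, 0.0256]
tcp_rot: [0.002, 3.14, 0.001]
contact_force: [-0.1, 1.1, 0.1]
width: 0.0257
t: 26.1
tcp_pos: [0.5941, 0.1141, 0.1496]
tcp_rot: [0.002, 3.134, 0.002]
contact_force: [1.5, -0.1, -0.5]
width: 0.0259
(array([0.5936, 0.1141]), array([35.8, 13.4]), -0.5, 763, 0.0434) [0.59425932 0.11413555 0.14988874]
(array([ 0.5064, -0.4221]), array([35.2, 13.4]), -62.9, 82, 0.0384)
linear [0.1443, -0.8944, -0.0057] dr [0.0026, 0.0028, 0.6982] rows pos 10.9 rot 7.3
```

View pics/w15.png

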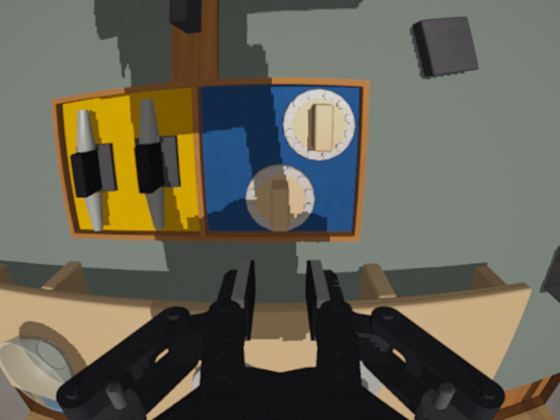

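The second hoop stands at (281,197), with hoop A at (320,125), both flat. Now the last hoop.

```bash
python3 -m handwheel '{"claw":[0.6,0.6,0.6,0.6,0.6],"linear":[[0.144,-0.894,0],[0.144,-0.894,0],[0.144,-0.894,0],[0.144,-0.894,0],[0.144,-0.894,0]],"dr":[[0,0,0.1],[0,0,0.2],[0,0,0.29],[0,0,0.38],[0,0,0.47]]}' 50;python3 -c "
from h import *
to(.506,-.4225,.15,117)"
```

```text
t: 26.7
tcp_pos: [0.5504, -0.1342, 0.1438]
tcp_rot: [1.143, 2.925, 0.005]
contact_force: [0.6, -0.5, -0.4]
width: 0.0512
linear [-0.2714, -0.4032, -0.0116] dr [0.002, -0.0004, 0.2257] rows pos 5.8 rot 2.4
```

```bash
python3 -m handwheel '{"claw":[0.6,0.6,0.6,0.6,0.6],"linear":[[-0.271,-0.403,-0.01],[-0.271,-0.403,-0.01],[-0.271,-0.403,-0.01],[-0.271,-0.403,-0.01],[-0.271,-0.403,-0.01]],"dr":[[0,0,0.08],[0,0,0.17],[0,0,0.226],[0,0,0.226],[0,0,0.226]]}' 50;python3 -m handwheel '{"claw":[0.6,0.6],"linear":[[-0.05,-0.065,0],[-0.05,-0.065,0]],"dr":[[0,0,0],[0,0,0]]}';python3 -c "
from h import *
im,d=cap('wrist','w16'); W,im=world('wrist','w16')
M=(W[...,2]>.031)&(W[...,2]<.045)&(np.hypot(W[...,0]-.506,W[...,1]+.4225)<.06)
v,u=np.where(M);print(np.median(u),np.median(v)); f=fin(W,int(np.median(u)),int(np.median(v)),.031,.045,40);print(f)
print(env.get_obs()['tcp_pos'],yaw())
to(f[0][0],f[0][1],.021,f[2]+180)"
```

```text
t: 27.2
tcp_pos: [0.5109, -0.3808, 0.1461]
tcp_rot: [-1.641, -2.675, -0.007]
contact_force: [0.6, -0.7, 0.8]
width: 0.0512
t: 27.4
tcp_pos: [0.4864, -0.4305, 0.1431]
tcp_rot: [-1.647, -2.669, -0.004]
contact_force: [-1.1, 0.5, 0.1]
width: 0.0512
307.0 216.0
(array([ 0.5068, -0.4257]), array([36.1, 13.8]), -61.8, 757, 0.0383)
[ 0.48722039 -0.42749244  0.14306968] 116.6833035952506
linear [-0.0136, 0.0304, 0.2034] dr [0.0003, -0.005, -0.0169] rows pos 2.5 rot 0.2
```

View pics/w16.png

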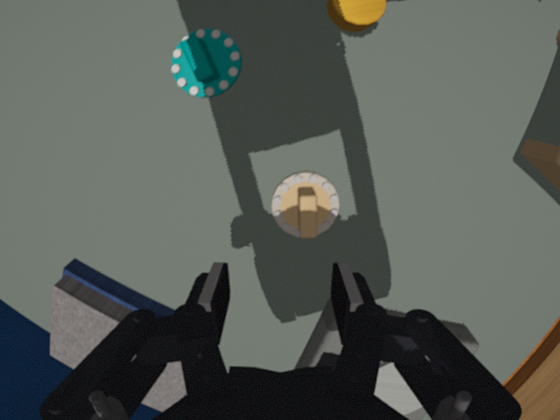

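```bash
python3 -m handwheel '{"claw":[0.6,0.6,0.6],"linear":[[-0.014,0.029,0],[-0.014,0.029,0],[-0.014,0.029,0]],"dr":[[0,0,-0.015],[0,0,-0.015],[0,0,-0.015]]}';python3 -c "
from h import *
im,d=cap('wrist','w17'); W,im=world('wrist','w17')
M=(W[...,2]>.031)&(W[...,2]<.045)&(np.hypot(W[...,0]-.5068,W[...,1]+.4257)<.04)
v,u=np.where(M);print(np.median(u),np.median(v)); f=fin(W,int(np.median(u)),int(np.median(v)),.031,.045,40);print(f)
print(env.get_obs()['tcp_pos'],yaw())
to(f[0][0],f[0][1],.021,f[2]+180)
W2,_=world('top','t15'); r=np.hypot(W2[...,0]-f[0][0],W2[...,1]-f[0][1]); q=(r>.036)&(r<.15)&(W2[...,2]>.012)
print(r[q].min() if q.any() else None, W2[q][np.argsort(r[q])[:5]].round(3), W2[q][:,2].max())
"
```

```text
t: 27.75
tcp_pos: [0.5063, -0.4253, 0.1416]
tcp_rot: [-1.611, -2.686, -0.008]
contact_force: [-0.8, -0.4, -0.8]
width: 0.0511
282.0 212.0
(array([ 0.507 , -0.4252]), array([35.8, 13.3]), -61.5, 773, 0.0383)
[ 0.50615791 -0.42543854  0.14202685] 118.09961456816495
linear [-0.0024, 0.0014, 0.2017] dr [-0.0, -0.0065, -0.0044] rows pos 2.4 rot 0.1
0.09817573617614686 [[ 0.575 -0.496  0.041]
 [ 0.578 -0.495  0.017]
 [ 0.575 -0.498  0.028]
 [ 0.579 -0.495  0.023]
 [ 0.579 -0.496  0.026]] 0.051422577061563834
```

The nearest obstacle, the scale's corner, is 98 mm away and below the gripper body, so I can grip.

```bash
python3 -m handwheel '{"claw":[0.6,0.6,0.6,0.6,0.6],"linear":[[-0.002,0.001,0.07],[-0.002,0.001,0.14],[-0.002,0.001,0.185],[-0.002,0.001,0.201],[-0.002,0.001,0.201]],"dr":[[0,-0.006,-0.004],[0,-0.006,-0.004],[0,-0.006,-0.004],[0,-0.006,-0.004],[0,-0.006,-0.004]]}' 50;python3 -m handwheel '{"claw":[0,0,0,0,0],"linear":[[0,0,0],[0,0,0],[0,0,0],[0,0,0],[0,0,0]],"dr":[[0,0,0],[0,0,0],[0,0,0],[0,0,0],[0,0,0]]}' 50;python3 -m handwheel '{"claw":[0,0,0,0],"linear":[[0,0,-0.05],[0,0,-0.12],[0,0,-0.17],[0,0,-0.17]],"dr":[[0,0,0],[0,0,0],[0,0,0],[0,0,0]]}' 50;python3 -c "
from h import *
to(.5295,.081,.13,180)"
```

```text
t: 28.3
tcp_pos: [0.5057, -0.4238, 0.0202]
tcp_rot: [-1.605, -2.696, -0.002]
contact_force: [0.2, -0.2, 0.8]
width: 0.0512
t: 28.8
tcp_pos: [0.5067, -0.4248, 0.0221]
tcp_rot: [-1.607, -2.699, -0.001]
contact_force: [-0.2, 0.0, 6.9]
width: 0.013
t: 29.2
tcp_pos: [0.5094, -0.4276, 0.1299]
tcp_rot: [1.602, 2.692, -0.004]
contact_force: [0.7, 1.0, -0.2]
width: 0.0134
linear [0.7291, 0.4336, -0.0055] dr [-0.0015, 0.006, -0.6836] rows pos 10.2 rot 7.2
```

```bash
python3 -m handwheel '{"claw":[0,0,0,0,0],"linear":[[0.05,0.03,0],[0.11,0.06,0],[0.17,0.1,0],[0.23,0.14,0],[0.29,0.17,0]],"dr":[[0,0,-0.08],[0,0,-0.17],[0,0,-0.26],[0,0,-0.35],[0,0,-0.43]]}' 50;python3 -c "
from h import *
to(.5295,.081,.13,180)"
```

```text
t: 29.7
tcp_pos: [0.516, -0.2242, 0.1283]
tcp_rot: [0.612, 3.073, -0.008]
contact_force: [-0.1, 0.3, -0.8]
width: 0.013
linear [0.1739, 0.4784, -0.0059] dr [-0.0031, 0.005, -0.2501] rows pos 6.1 rot 2.6
```

```bash
python3 -m handwheel '{"claw":[0,0,0,0,0],"linear":[[0.025,0.07,0],[0.05,0.14,0],[0.077,0.21,0],[0.102,0.28,0],[0.128,0.35,0]],"dr":[[0,0,-0.06],[0,0,-0.12],[0,0,-0.18],[0,0,-0.24],[0,0,-0.25]]}' 50;python3 -c "
from h import *
to(.5295,.081,.13,180)"
```

```text
t: 30.2
tcp_pos: [0.525, 0.001, 0.1267]
tcp_rot: [-0.004, 3.135, -0.01]
contact_force: [-0.2, 0.5, -1.4]
width: 0.013
linear [-0.0079, 0.1333, -0.0063] dr [-0.004, 0.0041, 0.0015] rows pos 1.6 rot 0.1
```

```bash
python3 -m handwheel '{"claw":[0,0,0,0,0],"linear":[[-0.003,0.06,0],[-0.008,0.11,0],[-0.008,0.132,0],[-0.008,0.132,0],[-0.008,0.132,0]],"dr":[[0,0,0],[-0.002,0.002,0],[-0.004,0.004,0],[-0.004,0.004,0],[-0.004,0.004,0]]}' 50;python3 -c "
from h import *
im,d=cap('wrist','w18')
W,im=world('wrist','w18'); z=np.load('pics/w18.npz')
for v in range(208,246,3): print(v,(W[v,280]-z['p']).round(4))
to(.5295,.081,.028,180)"
```

```text
t: 30.7
tcp_pos: [0.5293, 0.0794, 0.126]
tcp_rot: [0.004, -3.141, 0.001]
contact_force: [0.2, -1.4, -0.5]
width: 0.013
208 [ 0.0022 -0.0006 -0.1205]
211 [ 0.0048 -0.0006 -0.1205]
214 [-0.0295 -0.0007 -0.0175]
217 [-0.0291 -0.0007 -0.0144]
220 [-0.028  -0.0007 -0.0132]
223 [-0.0264 -0.0007 -0.0132]
226 [-0.0244 -0.0007 -0.0141]
229 [-0.0232 -0.0007 -0.0132]
232 [-0.0215 -0.0007 -0.0136]
235 [-0.0202 -0.0007 -0.0128]
238 [-0.0186 -0.0007 -0.0126]
241 [-0.017  -0.0007 -0.0126]
244 [-0.0171 -0.0007 -0.0088]
linear [-0.0002, 0.0033, 0.1634] dr [-0.0004, -0.0001, 0.0012] rows pos 2.0 rot 0.0
```

View pics/w18.png

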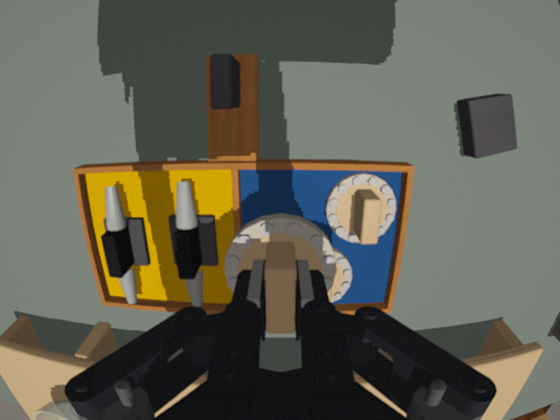

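The last hoop is held level over the free spot at the front right of the blue bay. I'll lower it.

```bash
python3 -m handwheel '{"claw":[0,0,0,0,0],"linear":[[0,0.003,0.05],[0,0.003,0.1],[0,0.003,0.14],[0,0.003,0.154],[0,0.003,0.155]],"dr":[[0,0,0.001],[0,0,0.001],[0,0,0.001],[0,0,0.001],[0,0,0.001]]}' 50;python3 -m handwheel '{"claw":[0,0],"linear":[[0,0,0],[0,0,0]],"dr":[[0,0,0],[0,0,0]]}' 50;python3 -c "
from h import *
to(.5295,.081,.027,180)"
```

```text
t: 31.25
tcp_pos: [0.5285, 0.0796, 0.0321]
tcp_rot: [-0.002, -3.139, 0.001]
contact_force: [0.2, 0.8, 0.3]
width: 0.013
t: 31.45
tcp_pos: [0.5295, 0.0792, 0.0332]
tcp_rot: [-0.003, -3.141, 0.001]
contact_force: [1.2, -0.8, -0.7]
width: 0.0129
linear [0.0, 0.003, 0.0103] dr [-0.0006, -0.0005, -0.0011] rows pos 0.1 rot 0.0
```

```bash
python3 -m handwheel '{"claw":[0,0,0,0],"linear":[[0,0.003,0.004],[0,0.003,0.008],[0,0.003,0.0105],[0,0.003,0.0105]],"dr":[[0,0,0],[0,0,0],[0,0,0],[0,0,0]]}' 50;python3 -m handwheel '{"claw":[0.3,0.3,0.3],"linear":[[0,0,0],[0,0,0],[0,0,0]],"dr":[[0,0,0],[0,0,0],[0,0,0]]}' 50;python3 -m handwheel '{"claw":[0.3,0.3,0.3,0.3],"linear":[[0,0,-0.05],[0,0,-0.12],[0,0,-0.18],[0,0,-0.2]],"dr":[[0,0,0],[0,0,0],[0,0,0],[0,0,0]]}' 50;python3 -c "
from h import *
im,d=cap('wrist','w19')
to(.43,.0418,.15,180)"
```

```text
t: 31.85
tcp_pos: [0.5298, 0.0811, 0.0271]
tcp_rot: [-0.002, -3.141, 0.001]
contact_force: [-0.3, -0.2, 1.7]
width: 0.0128
t: 32.15
tcp_pos: [0.5297, 0.0811, 0.027]
tcp_rot: [-0.002, -3.141, 0.001]
contact_force: [-0.1, -0.4, 0.4]
width: 0.0256
t: 32.55
tcp_pos: [0.5319, 0.0813, 0.1506]
tcp_rot: [0.002, 3.136, -0.001]
contact_force: [1.0, -0.2, 0.2]
width: 0.0254
linear [0.1701, -0.0662, 0.0004] dr [-0.0005, 0.0039, -0.0009] rows pos 2.2 rot 0.0
```

View pics/w19.png

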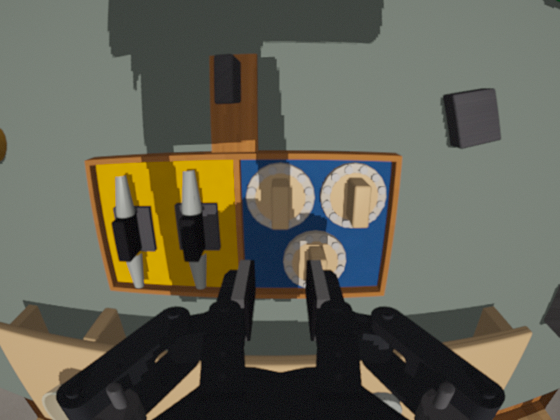

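All three hoops, at (281,195), (353,195) and (315,258), and both sticks lie flat. Now back to the tray fin.

```bash
python3 -m handwheel '{"claw":[0.6,0.6,0.6,0.6,0.6],"linear":[[0.08,-0.03,0],[0.14,-0.055,0],[0.17,-0.066,0],[0.17,-0.066,0],[0.17,-0.066,0]],"dr":[[0,0,0],[0,0.004,0],[0,0.004,0],[0,0.004,0],[0,0.004,0]]}' 60;python3 -c "
from h import *
im,d=cap('wrist','w20'); W,im=world('wrist','w20')
M=(W[...,2]>.046)&(W[...,2]<.062)&(np.hypot(W[...,0]-.43,W[...,1]-.042)<.05)
v,u=np.where(M);f=fin(W,int(np.median(u)),int(np.median(v)),.046,.062,40);print(f)
to(f[0][0],f[0][1],.031,180)
T=np.array([f[0][0]+.131,f[0][1]])
M=(W[...,2]>.038)&(W[...,2]<.047)&(W[...,0]>.49)&(W[...,0]<.64)&(W[...,1]>-.11)&(W[...,1]<.19)
n,l,s,c=cv2.connectedComponentsWithStats(M.astype(np.uint8))
for i in range(1,n):
  if s[i,4]>40:
    q=W[l==i]; r=cv2.minAreaRect(q[:,:2].astype(np.float32)*1000); print(s[i,4],(np.array(r[0])/1000-T).round(4),np.round(r[1]),np.median(q[:,2]).round(4))
"
```

```text
t: 33.1
tcp_pos: [0.4302, 0.0419, 0.1497]
tcp_rot: [-0.003, -3.141, 0.001]
contact_force: [0.5, 0.6, 0.9]
width: 0.0514
(array([0.4299, 0.0417]), array([35.3, 13.1]), -0.3, 837, 0.0553)
linear [0.0022, -0.0004, 0.1982] dr [-0.0004, 0.0004, -0.001] rows pos 2.4 rot 0.0
319 [-0.037   0.1037] [15. 26.] 0.0433
500 [-0.0312  0.039 ] [36. 15.] 0.0433
469 [-0.0025 -0.038 ] [40. 14.] 0.0433
```

```bash
python3 - <<'E'
from h import *
for t in('w3','w20','w19','w9'):
    W,im=world('wrist',t)
    M=(W[...,2]>.01)&(W[...,2]<.055)&(W[...,0]>.655)&(W[...,0]<.69)&(abs(W[...,1])<.35)
    q=W[M]; 
    for lo,hi in((-.16,-.08),(.17,.25)):
        s=q[(q[:,1]>lo)&(q[:,1]<hi)]
        if len(s)>10: print(t,lo,len(s),np.percentile(s[:,1],[2,50,98]).round(4),np.percentile(s[:,0],[5,50]).round(4))
W,im=world('wrist','w3')
p=[]
for u in range(90,480,3):
    c=[v for v in range(300,420) if .07<W[v,u,2]<.085 and .64<W[v,u,0]<.70]
    if c: p.append(W[min(c),u])
p=np.array(p); 
if len(p)>5: print(np.polyfit(p[:,1],p[:,0],1),len(p))
W,im=world('top','t15'); a,f,q,e=shelf(W,225,375); print(a,f(.04),q,e)
E
```

```text
w20 -0.16 340 [-0.1235 -0.114  -0.1125] [0.6685 0.6714]
w20 0.17 281 [0.1959 0.1969 0.2023] [0.6646 0.6731]
w19 -0.16 609 [-0.1293 -0.1145 -0.1123] [0.6687 0.6707]
w9 -0.16 441 [-0.1302 -0.1207 -0.1129] [0.6686 0.6696]
w9 0.17 680 [0.1957 0.1974 0.2121] [0.6645 0.6675]
[-0.01051292  0.67080571] 28
0.64058924 0.6678672 [ 0.29159528 -0.27252372] 0.0010116368557332033
```

```bash
python3 -m handwheel '{"claw":[0.6,0.6,0.6,0.6,0.6],"linear":[[0.002,0,0.07],[0.002,0,0.14],[0.002,0,0.185],[0.002,0,0.197],[0.002,0,0.197]],"dr":[[0,0,0],[0,0,0],[0,0,0],[0,0,0],[0,0,0]]}' 70;python3 -m handwheel '{"claw":[0,0,0,0,0],"linear":[[0,0,0],[0,0,0],[0,0,0],[0,0,0],[0,0,0]],"dr":[[0,0,0],[0,0,0],[0,0,0],[0,0,0],[0,0,0]]}' 70; python3 -c "
from h import *
print(yaw()); to(.61,.0413,.031,180.7)"
```

```text
t: 33.65
tcp_pos: [0.4303, 0.0421, 0.0307]
tcp_rot: [-0.002, -3.14, 0.001]
contact_force: [0.7, 0.5, -0.1]
width: 0.0514
t: 34.15
tcp_pos: [0.4317, 0.0421, 0.032]
tcp_rot: [0.002, 3.14, -0.001]
contact_force: [0.1, 0.6, 6.8]
width: 0.0135
179.91724798432386
linear [-0.2972, -0.0009, 0.0022] dr [-0.0004, 0.0012, -0.0087] rows pos 3.6 rot 0.1
```

```bash
python3 -m handwheel '{"claw":[0,0,0,0,0],"linear":[[-0.005,0,0],[-0.015,0,0],[-0.03,0,0],[-0.045,0,0],[-0.06,0,0]],"dr":[[0,0,-0.003],[0,0,-0.006],[0,0,-0.009],[0,0,-0.009],[0,0,-0.009]]}' 70;python3 -m handwheel '{"claw":[0,0,0,0,0],"linear":[[-0.015,0,0],[-0.03,0,0],[-0.045,0,0],[-0.06,0,0],[-0.07,0,0]],"dr":[[0,0,0],[0,0,0],[0,0,0],[0,0,0],[0,0,0]]}' 70; python3 -c "
from h import *
cap('wrist','w21');cap('top','t21')
print(yaw()); to(.61,.0413,.032,180.7)"
```

```text
t: 34.65
tcp_pos: [0.4649, 0.0423, 0.032]
tcp_rot: [0.021, -3.137, 0.0]
contact_force: [-9.5, -0.7, 8.2]
width: 0.0128
t: 35.15
tcp_pos: [0.5064, 0.043, 0.032]
tcp_rot: [0.022, -3.135, 0.0]
contact_force: [-8.3, -0.5, 7.5]
width: 0.0129
-179.20667160880566
linear [-0.17, -0.005, -0.0006] dr [-0.0002, -0.0021, 0.001] rows pos 2.0 rot 0.0
```

View pics/w21.png

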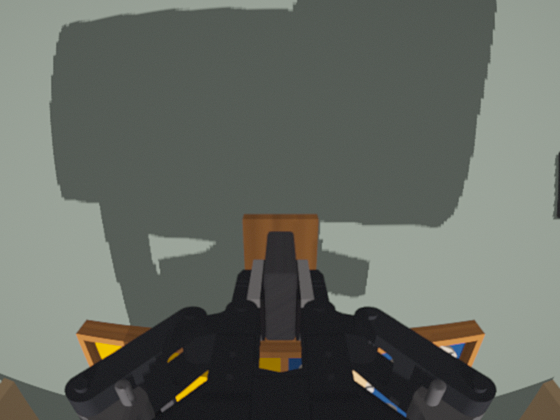

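View pics/t21.png

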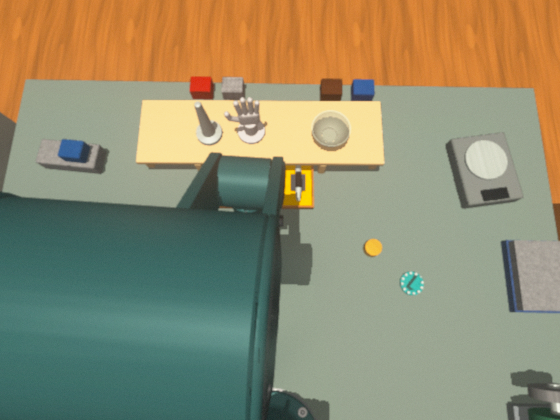

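```bash
python3 - <<'E'
from h import *
W,im=world('top','top0')
M=(W[...,2]>.10)&(W[...,0]>.6)&(abs(W[...,1]-.05)<.2)
q=W[M]
for lo,hi in((.1,.14),(.14,.18),(.18,.25)):
  for a,b in((-.16,-.06),(-.05,.12),(.12,.25)):
    s=q[(q[:,2]>lo)&(q[:,2]<hi)&(q[:,1]>a)&(q[:,1]<b)]
    if len(s): print(lo,a,len(s),'x',s[:,0].min().round(3),s[:,0].max().round(3),'y',s[:,1].min().round(3),s[:,1].max().round(3))
W,im=world('scene','scene0')
M=(W[...,2]>.10)&(W[...,0]>.6)&(abs(W[...,1]-.05)<.2)
q=W[M]
for lo,hi in((.1,.14),(.14,.18),(.18,.26)):
  for a,b in((-.16,-.06),(-.05,.12),(.12,.25)):
    s=q[(q[:,2]>lo)&(q[:,2]<hi)&(q[:,1]>a)&(q[:,1]<b)]
    if len(s): print('scene',lo,a,len(s),'x',s[:,0].min().round(3),s[:,0].max().round(3),'y',s[:,1].min().round(3),s[:,1].max().round(3))
# robot link forward extent now (x max of robot pts with z>.09) in t21
W,im=world('top','t21'); s=W[(W[...,2]>.1)&(abs(W[...,1]-.05)<.06)&(W[...,0]<.72)]; print('link',[ (z, s[(s[:,2]>z)&(s[:,2]<z+.05)][:,0].max().round(3)) for z in(.1,.15,.2,.25,.3) if ((s[:,2]>z)&(s[:,2]<z+.05)).any()])
E
```

```text
0.1 -0.16 340 x 0.698 0.796 y -0.15 -0.086
0.1 -0.05 117 x 0.737 0.755 y 0.046 0.09
0.1 0.12 109 x 0.73 0.752 y 0.161 0.191
0.14 -0.05 251 x 0.738 0.763 y 0.043 0.119
0.14 0.12 103 x 0.733 0.753 y 0.165 0.189
0.18 -0.05 378 x 0.737 0.761 y 0.041 0.119
0.18 0.12 147 x 0.735 0.753 y 0.121 0.189
scene 0.1 -0.16 299 x 0.697 0.798 y -0.15 -0.087
scene 0.1 -0.05 108 x 0.756 0.776 y 0.048 0.09
scene 0.1 0.12 99 x 0.741 0.765 y 0.159 0.19
scene 0.14 -0.05 203 x 0.742 0.771 y 0.041 0.12
scene 0.14 0.12 85 x 0.744 0.764 y 0.161 0.186
scene 0.18 -0.05 285 x 0.739 0.768 y 0.039 0.118
scene 0.18 0.12 102 x 0.738 0.762 y 0.121 0.184
link [(0.1, np.float64(0.506)), (0.2, np.float64(0.502)), (0.3, np.float64(0.485))]
```

The top view shows the tray entering the lane with its load intact. The shelf's things are at x ≥ 0.697 and the porcelain hand's front is at 0.736, so the wrist stays clear. I'll keep pushing.

```bash
python3 -m handwheel '{"claw":[0,0,0,0,0],"linear":[[-0.015,-0.001,0],[-0.03,-0.002,0],[-0.045,-0.003,0],[-0.06,-0.003,0],[-0.075,-0.003,0]],"dr":[[0,0,0.001],[0,0,0.001],[0,0,0.001],[0,0,0.001],[0,0,0.001]]}' 70;python3 -m handwheel '{"claw":[0,0,0,0,0],"linear":[[-0.015,-0.001,0],[-0.03,-0.001,0],[-0.045,-0.001,0],[-0.06,-0.001,0],[-0.07,-0.001,0]],"dr":[[0,0,0],[0,0,0],[0,0,0],[0,0,0],[0,0,0]]}' 70; python3 -c "
from h import *
print(yaw()); to(.61,.0413,.032,180.7)"
```

```text
t: 35.75
tcp_pos: [0.5492, 0.0419, 0.0319]
tcp_rot: [0.02, -3.131, 0.0]
contact_force: [-12.8, 0.7, 14.2]
width: 0.0129
t: 36.25
tcp_pos: [0.5894, 0.042, 0.0319]
tcp_rot: [0.021, -3.127, 0.0]
contact_force: [-12.9, -0.3, 15.5]
width: 0.0129
-179.2403296925765
linear [-0.0344, -0.0016, -0.0006] dr [0.0, -0.0096, 0.0007] rows pos 0.4 rot 0.1
```

```bash
python3 -m handwheel '{"claw":[0,0,0,0,0],"linear":[[-0.008,-0.001,0],[-0.016,-0.001,0],[-0.022,-0.001,0],[-0.027,-0.001,0],[-0.031,-0.001,0]],"dr":[[0,0,0],[0,0,0],[0,0,0],[0,0,0],[0,0,0]]}' 70;python3 -m handwheel '{"claw":[0,0,0],"linear":[[-0.003,0,0],[-0.006,0,0],[-0.006,0,0]],"dr":[[0,0,0],[0,0,0],[0,0,0]]}' 70
```

```text
t: 36.75
tcp_pos: [0.6062, 0.0417, 0.0319]
tcp_rot: [0.021, -3.123, -0.0]
contact_force: [-10.2, -0.5, 9.8]
width: 0.0133
t: 37.05
tcp_pos: [0.6086, 0.0419, 0.032]
tcp_rot: [0.022, -3.12, -0.0]
contact_force: [-6.7, -0.0, 6.6]
width: 0.0131
```

```bash
python3 -m handwheel '{"claw":[0,0,0],"linear":[[-0.004,0,0],[-0.007,0,0],[-0.009,0,0]],"dr":[[0,0,0],[0,0,0],[0,0,0]]}' 70;python3 -m handwheel '{"claw":[0,0,0],"linear":[[-0.004,0,0],[-0.006,0,0],[-0.006,0,0]],"dr":[[0,0,0],[0,0,0],[0,0,0]]}' 70
```

```text
t: 37.35
tcp_pos: [0.61, 0.042, 0.0319]
tcp_rot: [0.023, -3.112, -0.0]
contact_force: [-15.3, 0.2, 14.8]
width: 0.0129
t: 37.65
tcp_pos: [0.6099, 0.0421, 0.0319]
tcp_rot: [0.023, -3.106, -0.0]
contact_force: [-12.1, -1.1, 11.4]
width: 0.0132
```

The TCP stopped at 0.610 while the command went further, which matches the computed stop. I'll release and check.

```bash
python3 -m handwheel '{"claw":[0.4,0.4,0.4],"linear":[[0,0,0],[0,0,0],[0,0,0]],"dr":[[0,0,0],[0,0,0],[0,0,0]]}' 50;python3 -m handwheel '{"claw":[0.4,0.4,0.4,0.4],"linear":[[0,0,-0.04],[0,0,-0.1],[0.01,0,-0.16],[0.05,0,-0.2]],"dr":[[0,0,0],[0,0,0],[0,0,0],[0,0,0]]}' 50;python3 -m handwheel '{"claw":[0.4,0.4,0.4,0.4],"linear":[[0.08,0,0],[0.16,0,0],[0.2,0,0],[0.2,0,0]],"dr":[[0,0,0],[0,0,0],[0,0,0],[0,0,0]]}' 50;python3 -c "
from h import *
im,d=cap('wrist','w22'); W,im=world('wrist','w22')
M=(W[...,2]>.046)&(W[...,2]<.062)&(np.hypot(W[...,0]-.61,W[...,1]-.042)<.05)
v,u=np.where(M);f=fin(W,int(np.median(u)),int(np.median(v)),.046,.062,40);print(f)
M=(W[...,2]>.013)&(W[...,2]<.024)&(W[...,0]>.63)&(W[...,0]<.69)&(W[...,1]>-.13)&(W[...,1]<.2)
q=W[M];print(len(q),np.percentile(q[:,0],[5,50,95]))
cap('scene','s22')
"
```

```text
t: 37.95
tcp_pos: [0.6113, 0.042, 0.0321]
tcp_rot: [0.023, -3.108, 0.0]
contact_force: [0.1, 1.2, -0.6]
width: 0.0344
t: 38.35
tcp_pos: [0.5897, 0.0414, 0.1559]
tcp_rot: [0.023, -3.115, 0.001]
contact_force: [-0.2, 0.3, -0.3]
width: 0.0344
t: 38.75
tcp_pos: [0.4659, 0.0398, 0.1591]
tcp_rot: [0.023, -3.113, 0.0]
contact_force: [0.9, -0.4, -0.4]
width: 0.0343
(array([0.6086, 0.0415]), array([37.2, 13.9]), 1.3, 448, 0.0552)
315 [0.66779983 0.67070575 0.68897346]
```

View pics/w22.png

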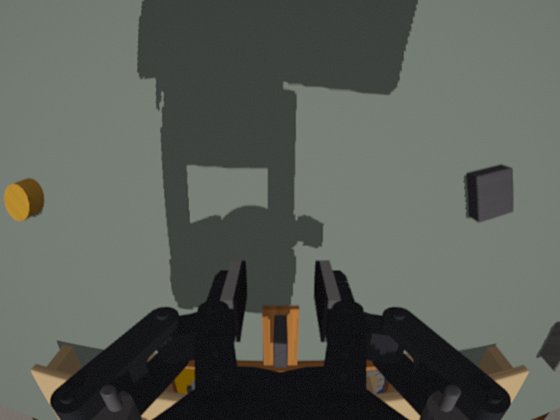

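View pics/s22.png

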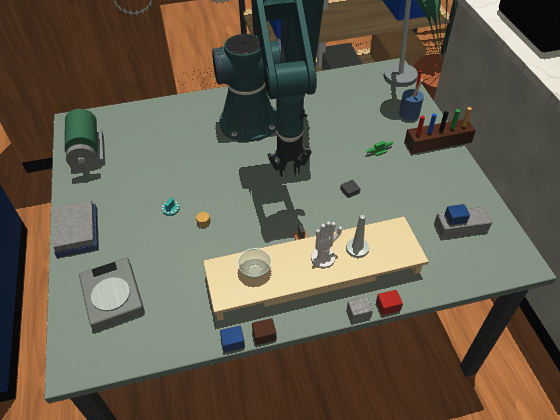

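```bash
python3 -m handwheel '{"claw":[1,1,1,1,1],"linear":[[0.02,0,0.02],[0.02,0,0.04],[0.02,0,0.05],[0.02,0,0.05],[0.02,0,0.05]],"dr":[[0,-0.08,0],[0,-0.17,0],[0,-0.26,0],[0,-0.35,0],[0,-0.44,0]]}' 50;python3 -c "
from h import *
im,d=cap('wrist','w23'); cap('top','t23')
W,im=world('wrist','w23')
M=(W[...,2]>.037)&(W[...,2]<.049)&(W[...,0]>.66)&(W[...,0]<.82)&(W[...,1]>-.12)&(W[...,1]<.2)
n,l,s,c=cv2.connectedComponentsWithStats(M.astype(np.uint8))
for i in range(1,n):
  if s[i,4]>10:
    q=W[l==i]; print(s[i,:2],s[i,4],q.mean(0).round(3),q[:,2].max().round(3))
print(env.get_obs()['tcp_pos'])
"
```

```text
t: 39.35
tcp_pos: [0.4573, 0.0436, 0.1393]
tcp_rot: [-0.037, 2.656, 0.057]
contact_force: [-0.5, 1.0, 0.0]
width: 0.0858
[140 295] 52 [ 0.67  -0.116  0.043] 0.049
[342 302] 139 [0.696 0.146 0.042] 0.045
[295 306] 138 [0.698 0.082 0.042] 0.045
[237 315] 29 [0.719 0.006 0.039] 0.041
[190 316] 13 [ 0.723 -0.058  0.039] 0.04
[0.45880889 0.04341431 0.1398477 ]
```

View pics/w23.png

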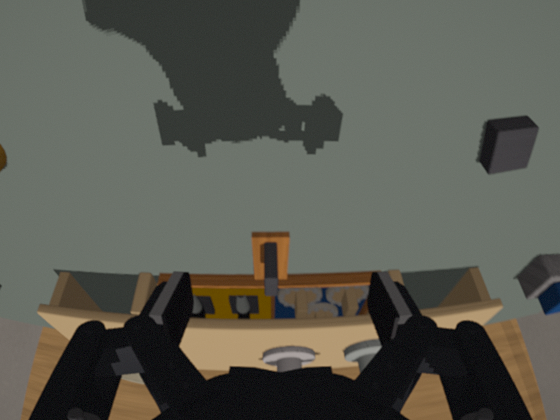

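The wrist view shows both sticks, at (198,302) and (243,302), and the hoops' fins, at (290,300) to (350,300). All are upright in the tray under the shelf, with fin tops at about 43 mm. The fin at (270,265) is free of the gripper. I'll settle and hand in.

```bash
python3 -m handwheel '{"claw":[1,1,1],"linear":[[0,0,0],[0,0,0],[0,0,0]],"dr":[[0,0,0],[0,0,0],[0,0,0]]}';python3 -c "
from h import *
print(env.get_obs()['qvel'].round(3)); print(ticket.finish_job())"
```

```text
t: 39.75
tcp_pos: [0.4603, 0.0433, 0.1402]
tcp_rot: [-0.035, 2.656, 0.058]
contact_force: [-0.4, -0.4, -0.5]
width: 0.0856
[ 0.002 -0.003  0.012  0.015 -0.001 -0.017]
the job is handed in; nothing more can be done
None
```

The job is handed in at about 40 s of the 210 s allowed. I drew the tray out, loaded all three hoops into the blue bay and both sticks into the yellow bay, and slid it home. Only five of the six possible items were present. One hoop was knocked aside during the run; I measured its new position and picked it up from there.

My last checks:
- **Tray:** it came to rest with its origin at about x = -0.018 m in the shelf frame, against the stop and flush with the shelf front. It looked square to within about 1 degree.
- **Load under the shelf:** both sticks and two of the hoops showed upright in the final wrist measurement, with fin tops between 39 and 45 mm (43 mm expected). The third hoop, at the back, was hidden there; it was last measured flat at 43.4 mm just after placing.
- **Bystanders and gripper:** the shelf items, block, weight and look-alikes looked unmoved in the final scene picture. I did not re-measure them. The gripper was clear of everything.

No check failed. While pushing home, the tool tilted by about 2 degrees against the stop, with 12 to 15 N of force, and this cleared when I released.

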